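Load the baking sheet and send it to the oven

ROBOT

A 6-joint arm with a two-finger parallel gripper is mounted at the origin on the work surface. World frame = base frame: x ahead of the robot, y to its left, z up, the work surface at z = 0. Lengths are in m, angles in degrees, forces in N, time in s.
With the tool pointing down it reaches from about 0.425 to 0.95 m from the base axis. Payload 3.5 kg.
Tool frame: the origin (TCP) lies where the fingers leave the gripper's body, on its centre line; the fingertips stand tcp_to_tips ahead of it and the grasp point (between the pads) lies 54 mm ahead of it (tcp_to_tips is the distance from the TCP to the fingertips, in m); z points along the fingers, y is the direction in which the jaws open and shut (so a half turn about z gives the same grasp; the last joint's range is limited). The gripper opens to 85 mm and grips with 20 to 120 N. Pads are 22 mm wide; open, the fingers measure 114 mm over their backs; the gripper's body (76 mm by 85 mm) begins 54 mm behind the grasp point. The pads swing forward as they close: fully open they stand 13 mm farther back than shut.
Start: joints at [62.223, 16.404, 90.338, -0, 73.258, -8.594], TCP at [0.222, 0.638, 0.304] pointing down, gripper open.
Joint ranges: [-158.93, 158.93], [-51.34, 127.21], [12.03, 142.37], [-87.48, 267.48], [13.55, 161.25], [-162.69, 162.69]. Speed limits (degrees/s): [159.86, 159.86, 180, 180, 180, 180].

INTERFACE

Orientations are given as [roll, pitch, yaw] about the fixed x, y, z axes, in that order (R = Rz(yaw) Ry(pitch) Rx(roll)).
In Python, from cell import observe, grab_frame, camera_model, finish_job, look_for, mark_of, tcp_to_tips gives the robot as it stands.
- The arm moves only by the tool arm_command, never from a script. Its argument "commands" is one flat list of numbers, 7 for each row, row after row: the shift along the tool's x, y, z in mm, then the turn, a rotation vector about the tool's x, y, z in degrees, then the opening, from 0 (shut) to 1 (fully open). In form: [dx, dy, dz, wx, wy, wz, jaw, dx, dy, dz, wx, wy, wz, jaw, ...]. A call has 1 to 5 rows; each row shifts and turns the pose as measured when the row begins, along the tool's axes as they then stand; what a row does not reach is not made up. A row lasts 1/8 s, in which the tool goes at most 62.5 mm and 10.7 degrees, less where a joint would pass 70% of its speed; a pose out of reach is approached as far as the arm can. A call with a gripper value outside its range is refused whole. The fingers move at their own pace and stop on an object; the grip force is fixed at half the most. Time passes only in rows, so rows that do not move let the fingers close. It gives the time, the measured TCP pose, the force and the opening at its end, in the units of the state.
- observe(): the state, without advancing time (a new reading comes with each control period).
- grab_frame(name): name is "scene" or "top" or "wrist"; returns the picture (480x640x3 uint8, red, green, blue); there is no depth.
- camera_model(name): a dict with "camera_matrix" (3x3 intrinsics, pixels), "rvec" (rotation vector, rad) and "tvec" (3), from world to camera coordinates, as OpenCV has them; the wrist camera has in their place "tool_from_camera" (4x4, takes a point from camera to tool coordinates, whose origin is the TCP and whose axes are the flange's). Camera axes: x right, y down, z forward; pixel columns grow to the right and rows downward; lengths in m; the calibration is good to about 2 mm. The wrist camera is an equidistant fisheye: a pixel r from the principal point sees the ray r / f radians off the axis. A picture is of the moment at which its call begins: read the wrist's pose just before it. camera_model takes no time and is no camera call.
- finish_job(): hands the job in, once; it reports no verdict.
Trained networks look in the newest picture that a camera, given by its name, has taken for a name from the list of things; names that differ only in an ending like _2 or _b are one class to them, and where a whole thing is asked for, a point or a joint stands for the part that bears it (a point fixed in the world has none). Each returns a list of dicts, best first, with "score" (0 to 1); they miss things now and then, are a little off and sometimes report something else, mostly with a low value. They report only what shows in the picture. A call takes as long as a camera call.
- look_for(camera, target): "rect" ([left, top, right, bottom] in pixels, round what is visible of it).
- mark_of(camera, target): "location" ([column, row] in pixels: a listed point, or the origin of a listed thing).
The state is a dict: "t": time; "joints": joint angles; "qvel": joint speeds; "joint_torque": joint torques, N m; "ee_pos": TCP position; "tool_rot": TCP orientation; "wrist_force": force on the tool from outside, world axes, zero at the start; "wrist_torque": the same for the moment, N m; "finger_gap": finger opening in m.
Only numpy, scipy, OpenCV 4.12 (cv2) and the standard library are available. Lean on these libraries where they do the work, as an engineer would, in place of code of your own. Each camera call takes 0.05 s, during which the arm holds its last target.

TASK

Unlock the sheet loader by tilting its joystick straight to the yellow side, holding it there for about two seconds and letting it spring back; then clear the scraper off the baking sheet by laying it flat along the middle of the blue pad with its blade at the white-striped end, and lay every bread roll from the board flat on the baking sheet in one row, all parallel to the sheet's short sides, within the rim and at least a finger's width apart. When all that is in place, send the sheet off by holding the joystick straight to the green side for about two seconds and let it spring back. Leave the jar, mug and timer where they are.

Things in the scene. Friction and masses are not known exactly. Their poses are not given: they have to be found in the camera images.
- sheet: Dark steel baking sheet with a bright rim, fixed to the loader, 184 x 340 mm outside; origin at the centre of its underside, x along its short side (184), y along its long side (340), z up. Floor top at z = 4 mm; rim 5 mm thick, its top at z = 10 mm; inside 174 x 330 mm. At yaw 0 its x points away from the robot. It stands left or right of the middle.
- board: Light wooden proving board, fixed, 190 (x) x 380 (y) x 12 mm; origin at the centre of its underside. The rolls lie on it at the start (their undersides at z = 12 mm), in a row along y some 72 mm apart, each roughly along x. It stands on the other side from the sheet.
- pad: Blue flat tool pad, fixed, 200 (x) x 70 (y) x 6 mm, its top at z = 6 mm, no walls; origin at the centre of its underside. A white stripe lies across its +x end. It stands at the far side of the table, left or right, its length roughly across the robot's view.
- console: Grey loader console, fixed, 100 (x) x 130 (y) x 36 mm, with a joystick in the middle; origin at the centre of its underside. Green mark on top at its +y side, yellow mark at its -y side. The stick pivots 40 mm above the origin. At the far side of the table, on the other side from the pad.
- stick_knob (a point): Middle of the joystick's black round grip (28 mm diameter, 36 mm high, upright on a thin rod when at rest), 90 mm from the pivot along the stick, so 130 mm above the table at rest.
- stick_side (a joint): Tilt of the joystick towards the console's +y (positive, green side) or -y (negative, yellow side), rad; spring-centred at 0, stops at -0.5 and 0.5; 0.35 rad takes about 4 N at the grip. Hold it well over, beyond 0.25 rad.
- stick_fore (a joint): Tilt of the same joystick towards the console's +x, rad; spring-centred at 0, stops at -0.5 and 0.5. It should stay near 0 while the stick is held to green or yellow (within 0.18).
- scraper_grip (a point): Bench scraper lying flat, 160 mm long: red handle 90 x 24 x 22 mm, then a steel blade 70 x 40 x 5 mm. This point is in the handle near the centre of mass, 11 mm above its underside; x points from handle to blade. It starts on the baking sheet, turned any way. The mass is about 0.11 kg.
- scraper_mid (a point): Middle of the scraper's length, 25 mm along x from scraper_grip (same axes), 11 mm above its underside.
- scraper_tip (a point): Middle of the blade's far edge, 80 mm along x from scraper_mid.
- scraper: The scraper (same axes), origin under the middle of its length.
- roll1_center (a point): Centre of a frozen, hard, golden-brown bread roll, 140 mm long (x), 36 mm wide (y), 35 mm high, flat underside 16 mm below this point; about 0.09 kg. None if this roll is absent.
- roll2_center (a point): Centre of a frozen, hard, golden-brown bread roll, 140 mm long (x), 36 mm wide (y), 35 mm high, flat underside 16 mm below this point; about 0.09 kg. None if this roll is absent.
- roll3_center (a point): Centre of a frozen, hard, golden-brown bread roll, 140 mm long (x), 36 mm wide (y), 35 mm high, flat underside 16 mm below this point; about 0.09 kg. None if this roll is absent.
- roll4_center (a point): Centre of a frozen, hard, golden-brown bread roll, 140 mm long (x), 36 mm wide (y), 35 mm high, flat underside 16 mm below this point; about 0.09 kg. None if this roll is absent.
- roll5_center (a point): Centre of a frozen, hard, golden-brown bread roll, 140 mm long (x), 36 mm wide (y), 35 mm high, flat underside 16 mm below this point; about 0.09 kg. None if this roll is absent.
- roll1: The same roll, origin at the centre of its underside.
- roll2: The same roll, origin at the centre of its underside.
- roll3: The same roll, origin at the centre of its underside.
- roll4: The same roll, origin at the centre of its underside.
- roll5: The same roll, origin at the centre of its underside.
- jar: Bystander: a flour jar, 72 mm across, 110 mm high; origin at the centre of its underside. Leave it alone.
- mug: Bystander: a white mug, 76 mm across, 85 mm high; origin at the centre of its underside. Leave it alone.
- timer: Bystander: a white kitchen timer, 40 x 70 x 60 mm; origin at the centre of its underside. Leave it alone.

How it is judged (in metres and radians):
On the way, in this order (a step that is already met when the one before it is completed fails the run):
1. the joystick is held to the yellow side (beyond 0.25 rad, the other axis within 0.18) for 1.2 s (value of joint stick_side below -0.25 rad and value of joint stick_fore between -0.18 and 0.18 rad), for 1.2 s.
2. with the joystick back at centre, the scraper lies on the pad and all rolls lie in a row on the sheet (x of roll1_center in the frame of sheet between -0.024 and 0.024 m and y of roll1_center in the frame of sheet between -0.155 and 0.155 m and z of roll1_center in the frame of sheet between 0.012 and 0.03 m and angle between the x axis of each of roll1_center, roll2_center, roll3_center, roll4_center, roll5_center and the x axis of sheet, either way round below 0.17 rad and angle between each of roll1_center, roll2_center, roll3_center, roll4_center, roll5_center, scraper_mid's own z axis and vertical below 0.15 rad and x of roll2_center in the frame of sheet between -0.024 and 0.024 m and y of roll2_center in the frame of sheet between -0.155 and 0.155 m and z of roll2_center in the frame of sheet between 0.012 and 0.03 m and x of roll3_center in the frame of sheet between -0.024 and 0.024 m and y of roll3_center in the frame of sheet between -0.155 and 0.155 m and z of roll3_center in the frame of sheet between 0.012 and 0.03 m and x of roll4_center in the frame of sheet between -0.024 and 0.024 m and y of roll4_center in the frame of sheet between -0.155 and 0.155 m and z of roll4_center in the frame of sheet between 0.012 and 0.03 m and x of roll5_center in the frame of sheet between -0.024 and 0.024 m and y of roll5_center in the frame of sheet between -0.155 and 0.155 m and z of roll5_center in the frame of sheet between 0.012 and 0.03 m and (y of roll1_center in the frame of roll2_center above 0.043 m or y of roll1_center in the frame of roll2_center below -0.043 m) and (y of roll1_center in the frame of roll3_center above 0.043 m or y of roll1_center in the frame of roll3_center below -0.043 m) and (y of roll1_center in the frame of roll4_center above 0.043 m or y of roll1_center in the frame of roll4_center below -0.043 m) and (y of roll1_center in the frame of roll5_center above 0.043 m or y of roll1_center in the frame of roll5_center below -0.043 m) and (y of roll2_center in the frame of roll3_center above 0.043 m or y of roll2_center in the frame of roll3_center below -0.043 m) and (y of roll2_center in the frame of roll4_center above 0.043 m or y of roll2_center in the frame of roll4_center below -0.043 m) and (y of roll2_center in the frame of roll5_center above 0.043 m or y of roll2_center in the frame of roll5_center below -0.043 m) and (y of roll3_center in the frame of roll4_center above 0.043 m or y of roll3_center in the frame of roll4_center below -0.043 m) and (y of roll3_center in the frame of roll5_center above 0.043 m or y of roll3_center in the frame of roll5_center below -0.043 m) and (y of roll4_center in the frame of roll5_center above 0.043 m or y of roll4_center in the frame of roll5_center below -0.043 m) and x of scraper_mid in the frame of pad between -0.025 and 0.025 m and y of scraper_mid in the frame of pad between -0.02 and 0.02 m and z of scraper_mid in the frame of pad between 0.01 and 0.026 m and angle between the x axis of scraper_mid and the x axis of pad, either way round below 0.17 rad and x of scraper_tip in the frame of pad above 0.04 m and value of joint stick_side between -0.1 and 0.1 rad and value of joint stick_fore between -0.1 and 0.1 rad and contact force between the fingers and roll1 below 0.3 N and contact force between the fingers and roll2 below 0.3 N and contact force between the fingers and roll3 below 0.3 N and contact force between the fingers and roll4 below 0.3 N and contact force between the fingers and roll5 below 0.3 N and contact force between the fingers and scraper below 0.3 N and linear speed of each of roll1, roll2, roll3, roll4, roll5, scraper below 0.03 m/s), for 0.2 s.
3. the joystick is held to the green side (beyond 0.25 rad, the other axis within 0.18) for 1.2 s (value of joint stick_side above 0.25 rad and value of joint stick_fore between -0.18 and 0.18 rad), for 1.2 s.
At the end, for the whole second after the job is handed in: Rolls flat on the sheet (24 mm of its long centre line, 155 mm of the short), within 0.17 rad of the short sides, centre lines 43 mm apart; scraper flat on the pad (25 mm along, 20 across, 0.17 rad), blade at the stripe; stick within 0.1 rad of centre; all released and at rest (all of step 2); the robot touches nothing.
It fails at once if the jar is moved more than 40 mm or tipped (distance of jar from where it was at the start of the episode above 0.04 m or angle between jar's own z axis and vertical above 0.4 rad).
It fails at once if the mug is moved more than 40 mm or tipped (distance of mug from where it was at the start of the episode above 0.04 m or angle between mug's own z axis and vertical above 0.4 rad).
It fails at once if the timer is moved more than 40 mm or tipped (distance of timer from where it was at the start of the episode above 0.04 m or angle between timer's own z axis and vertical above 0.4 rad).
Of roll1, roll2, roll3, roll4, roll5 only 3 to 5 are there at a start; the rules pass over those that are not, and their reading is None.
At some moment in a run one of roll1, roll2, roll3, roll4, roll5 may be knocked a few centimetres aside while the robot is not near it.
Once in a run the grip may slacken for a moment while it holds something.
It also fails if it takes over 208 s, if anything falls off the work surface, if the arm or the gripper's body presses on something with over 40 N, if the wrist force passes 120 N, or if a joint passes its speed limit or range.

## Working session

There is one attempt and no reset: what is moved stays moved. The work goes in short steps, Python scripts to look and compute and a tool call to move; the robot and the scene stay as the last step left them, time stands still between calls to the robot, and variables do not carry over. Pictures are saved under pics/ and viewed, and the job is handed in when it is done.

Besides the shell and the picture viewer there is one more tool, called after "Emit:" as a command line: name --argument value ..., lists and objects as JSON in quotes. arm_command: Moves the arm, as the interface text tells. Its arguments: {"type":"object","properties":{"commands":{"type":"array","items":{"type":"number"}}},"required":["commands"]}

```bash
ls; mkdir -p pics; python3 - <<'E'
from cell import *
import cv2
print(observe()); print(tcp_to_tips)
for n in ("scene","top","wrist"):
    f=grab_frame(n); cv2.imwrite(f"pics/a_{n}.png",f[:,:,::-1]); print(n,camera_model(n))
E
```

```text
pics
{'t': 0.0, 'joints': array([ 6.22210987e+01,  1.64560667e+01,  9.04263424e+01, -3.31777991e-04,
        7.32594220e+01, -8.59588739e+00]), 'qvel': array([ 0.02735229,  0.08375191, -0.04909069, -0.03503966,  0.00336438,
        0.03523025]), 'joint_torque': array([ 2.65811541e-03, -4.05975652e+01, -2.92626232e+01,  3.99616511e-05,
        5.74182108e-03,  1.06730377e-05]), 'ee_pos': array([0.22154536, 0.63706671, 0.30248302]), 'tool_rot': array([-1.79859715e+02, -2.08847730e-02,  1.60817056e+02]), 'wrist_force': array([0.17760674, 0.0819756 , 1.14275969]), 'wrist_torque': array([-0.02589431, -0.00745784,  0.05638285]), 'finger_gap': 0.0850857046697527}
0.0726
scene {'camera_matrix': array([[467.4492792 ,   0.        , 319.86342338],
       [  0.        , 467.4492792 , 247.55952972],
       [  0.        ,   0.        ,   1.        ]]), 'rvec': array([ 1.48119336,  1.87290298, -0.92053391]), 'tvec': array([ 0.10252954, -0.26949821,  1.61134081])}
top {'camera_matrix': array([[472.40300417,   0.        , 319.85253296],
       [  0.        , 472.40300417, 238.03237726],
       [  0.        ,   0.        ,   1.        ]]), 'rvec': array([ 2.14493926, -2.15396662,  0.14392237]), 'tvec': array([0.00969767, 0.61853879, 1.14002673])}
wrist {'camera_matrix': array([[371.64829954,   0.        , 317.93741   ],
       [  0.        , 371.64829954, 241.1224107 ],
       [  0.        ,   0.        ,   1.        ]]), 'tool_from_camera': array([[ 1.68588125e-04, -9.65184223e-01, -2.61570999e-01,
         6.58278104e-02],
       [ 9.99999980e-01,  1.34109169e-04,  1.49665165e-04,
         1.03910285e-03],
       [-1.09375387e-04, -2.61571019e-01,  9.65184226e-01,
        -6.95785055e-02],
       [ 0.00000000e+00,  0.00000000e+00,  0.00000000e+00,
         1.00000000e+00]])}
```

View pics/a_top.png

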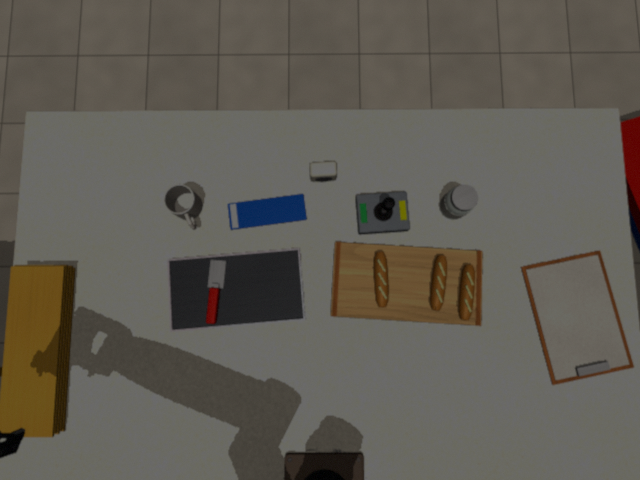

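View pics/a_scene.png

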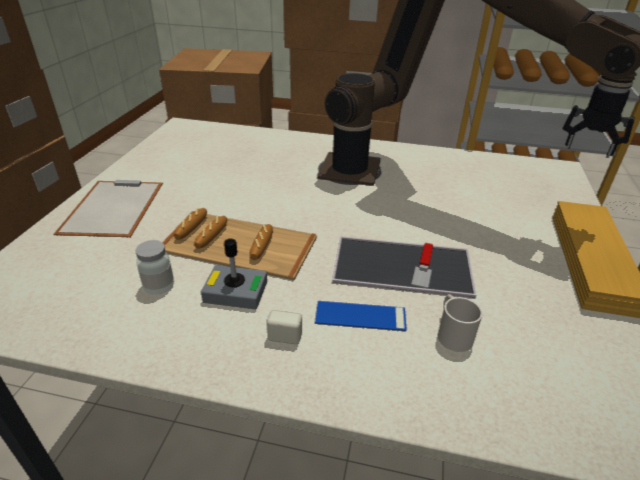

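View pics/a_wrist.png

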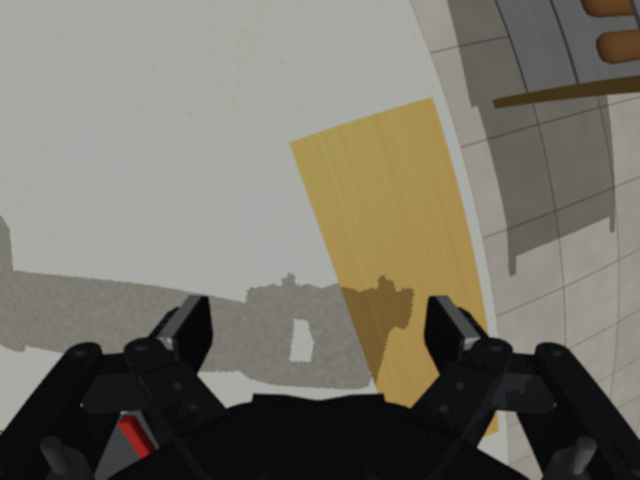

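```bash
cat > h.py <<'E'
import numpy as np, cv2
from cell import *
from scipy.spatial.transform import Rotation as R
def ray(cam,px,obs=None):
    m=camera_model(cam);K=m['camera_matrix']
    if cam=='wrist':
        d=np.array([px[0]-K[0,2],px[1]-K[1,2]])/K[0,0]; th=np.hypot(*d)
        v=np.array([d[0]/th*np.sin(th),d[1]/th*np.sin(th),np.cos(th)])
        T=m['tool_from_camera']; W=np.eye(4); W[:3,:3]=R.from_euler('xyz',obs['tool_rot'],degrees=True).as_matrix(); W[:3,3]=obs['ee_pos']
        A=W@T; return A[:3,3],A[:3,:3]@v
    Rm=cv2.Rodrigues(m['rvec'])[0]
    v=np.array([(px[0]-K[0,2])/K[0,0],(px[1]-K[1,2])/K[1,1],1])
    return -Rm.T@m['tvec'],Rm.T@v
def at(cam,px,z,obs=None):
    o,v=ray(cam,px,obs); return o+v*(z-o[2])/v[2]
def proj(cam,p,obs=None):
    m=camera_model(cam);K=m['camera_matrix']
    if cam=='wrist':
        T=m['tool_from_camera']; W=np.eye(4); W[:3,:3]=R.from_euler('xyz',obs['tool_rot'],degrees=True).as_matrix(); W[:3,3]=obs['ee_pos']
        q=np.linalg.inv(W@T)@np.r_[p,1]; r=np.hypot(q[0],q[1]); th=np.arctan2(r,q[2])
        return np.array([K[0,2]+K[0,0]*th*q[0]/r,K[1,2]+K[0,0]*th*q[1]/r])
    return cv2.projectPoints(np.array([p],float),m['rvec'],m['tvec'],K,None)[0].ravel()
def blob(img,lo,hi,roi=None,minA=30):
    hsv=cv2.cvtColor(img,cv2.COLOR_RGB2HSV); m=cv2.inRange(hsv,np.array(lo),np.array(hi))
    if roi is not None:
        k=np.zeros_like(m); a,b,c,d=roi; k[b:d,a:c]=255; m&=k
    cs,_=cv2.findContours(m,cv2.RETR_EXTERNAL,cv2.CHAIN_APPROX_NONE)
    return sorted([c for c in cs if cv2.contourArea(c)>=minA],key=cv2.contourArea,reverse=True)
E
python3 - <<'E'
from h import *
Z={'sheet':0,'board':0,'pad':0,'console':0,'stick_knob':.13,'scraper_grip':.015,'scraper_tip':.015,'scraper_mid':.015,'roll1_center':.028,'jar':0,'mug':0,'timer':0}
for c in ('top','scene'):
    grab_frame(c)
    for n,z in Z.items():
        for r in mark_of(c,n)[:5]:
            if r['score']>.3: print(c,n,round(r['score'],2),np.round(r['location'],1),np.round(at(c,r['location'],z),4))
print(observe()['t'])
E
```

```text
top sheet 0.8 [236.1 290.3] [0.4905 0.2218 0.    ]
top board 0.71 [405.4 281.3] [ 0.5116 -0.2113  0.    ]
top board 0.66 [381.1 218.6] [ 0.6748 -0.1527  0.    ]
top pad 0.64 [268.3 210.1] [0.6987 0.1417 0.    ]
top console 0.82 [378.5 219.8] [ 0.6717 -0.1458  0.    ]
top console 0.65 [218.3 291.7] [0.4871 0.2672 0.    ]
top console 0.38 [267.5 210.6] [0.6974 0.1438 0.    ]
top stick_knob 0.58 [390.  206.9] [ 0.6792 -0.1572  0.13  ]
top stick_knob 0.53 [465.4 288.6] [ 0.4887 -0.3245  0.13  ]
top scraper_grip 0.75 [216.4 301.4] [0.4625 0.2681 0.015 ]
top scraper_grip 0.7 [267.  209.2] [0.6981 0.1434 0.015 ]
top scraper_grip 0.32 [214.3 292.7] [0.4843 0.274  0.015 ]
top scraper_tip 0.71 [217.3 258.7] [0.5703 0.2686 0.015 ]
top scraper_mid 0.6 [212.5 292.8] [0.4841 0.2785 0.015 ]
top roll1_center 0.79 [464.6 292.9] [ 0.481  -0.3529  0.028 ]
top roll1_center 0.73 [449.3 205.9] [ 0.7019 -0.3239  0.028 ]
top jar 0.9 [450.7 208.5] [ 0.7008 -0.335   0.    ]
top mug 0.94 [190.2 206.2] [0.71   0.3465 0.    ]
top timer 0.63 [320.7 176.3] [0.7889 0.0043 0.    ]
scene sheet 0.73 [236.6 242.7] [ 0.
[... 253 characters left out ...]
 0.89 [236.2 292.7] [ 0.6866 -0.1514 -0.    ]
scene console 0.59 [237.4 244.5] [ 0.5063 -0.2168  0.    ]
scene console 0.48 [232.8 248.6] [ 0.5265 -0.222   0.    ]
scene stick_knob 0.59 [231.4 248.5] [ 0.6868 -0.1505  0.13  ]
scene scraper_grip 0.67 [421.1 257.5] [0.4622 0.2646 0.015 ]
scene scraper_grip 0.41 [422.  265.8] [0.4961 0.2685 0.015 ]
scene scraper_tip 0.65 [423.5 283.4] [0.5632 0.2753 0.015 ]
scene scraper_mid 0.59 [424.3 264.4] [0.4889 0.2739 0.015 ]
scene roll1_center 0.81 [187.7 222.5] [ 0.4794 -0.3682  0.028 ]
scene jar 0.94 [159.7 284.9] [ 0.7047 -0.3373  0.    ]
scene mug 0.87 [457.4 334. ] [0.6956 0.3558 0.    ]
scene timer 0.86 [283.  336.8] [ 0.7929 -0.0061  0.    ]
1.45
```

```bash
python3 - <<'E'
import cv2
f=cv2.imread('pics/a_top.png')
c=cv2.resize(f[140:340,150:350],(800,600)[:1]*0 or (600,600),interpolation=cv2.INTER_CUBIC); cv2.imwrite('pics/c1.png',c)
c=cv2.resize(f[160:340,320:500],(600,600),interpolation=cv2.INTER_CUBIC); cv2.imwrite('pics/c2.png',c)
E
```

```text
(no output)
```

View pics/c1.png

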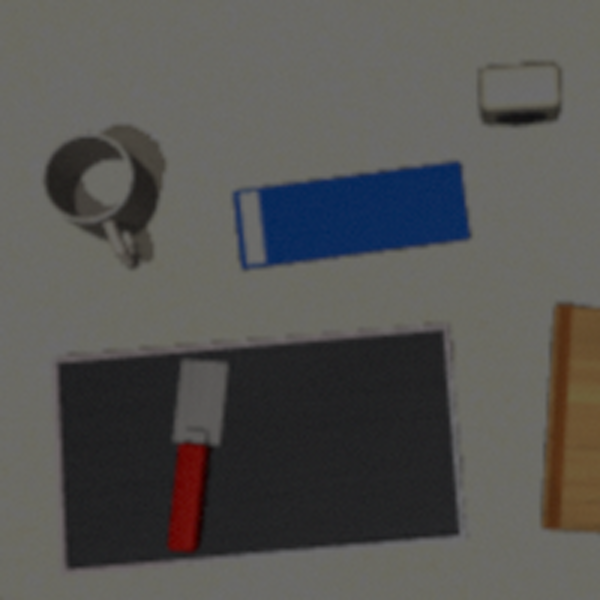

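View pics/c2.png

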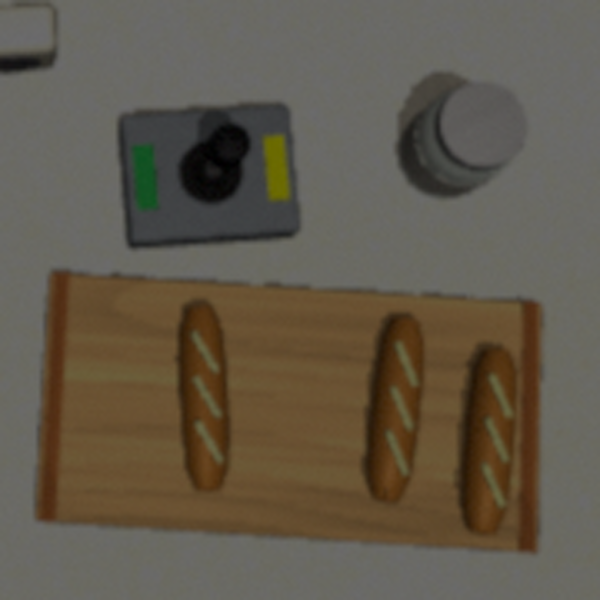

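```bash
cat > seg.py <<'E'
from h import *
def rect(cs,z,cam='top',obs=None):
    P=np.array([at(cam,p[0]+0.0,z,obs)[:2] for p in cs]).astype(np.float32)*1000
    (c,s,a)=cv2.minAreaRect(P); b=cv2.boxPoints((c,s,a))
    e0,e1=b[1]-b[0],b[2]-b[1]; L=e0 if np.hypot(*e0)>np.hypot(*e1) else e1
    yaw=np.degrees(np.arctan2(L[1],L[0]))
    return np.round(c,1),np.round(sorted(s),1),round(float((yaw+90)%180-90),1)
def rolls(f,z=.028):
    out=[]
    hsv=cv2.cvtColor(f,cv2.COLOR_RGB2HSV)
    return out
E
python3 - <<'E'
from seg import *
f=grab_frame('top')
print('pad',[rect(c,.006) for c in blob(f,(100,120,60),(130,255,255),(200,170,330,250))][:2])
print('red',[rect(c,.022) for c in blob(f,(0,150,60),(8,255,255),(160,240,310,340))][:2], [rect(c,.022) for c in blob(f,(170,150,60),(180,255,255),(160,240,310,340))][:2])
print('green',[rect(c,.036) for c in blob(f,(45,80,40),(80,255,255),(340,180,420,240),10)][:2])
print('yel',[rect(c,.036) for c in blob(f,(22,80,60),(35,255,255),(340,180,420,240),10)][:2])
print('sheet',[rect(c,.004) for c in blob(f,(0,0,0),(180,110,60),(155,235,315,345),1000)][:2])
hsv=cv2.cvtColor(f,cv2.COLOR_RGB2HSV)
for p in [(380,270),(380,285),(360,270),(410,300),(440,280),(212,305),(230,300),(218,270),(171,290),(335,280)]: print(p,hsv[p[1],p[0]])
E
```

```text
pad [(array([696. , 134.5]), array([ 68.2, 175.8]), -82.6)]
red [(array([452.8, 278.3]), array([23.1, 87.8]), -4.3)] []
green [(array([ 684.2, -102.5]), array([16.7, 49.7]), 3.8)]
yel [(array([ 690.3, -202.7]), array([17.7, 51.8]), -1.5)]
sheet [(array([493.8, 223.4]), array([173.3, 330.5]), -85.3)]
(380, 270) [ 15 197  93]
(380, 285) [ 16 173  93]
(360, 270) [ 19 124 107]
(410, 300) [ 19 128 106]
(440, 280) [ 22 118 102]
(212, 305) [  2 238 103]
(230, 300) [105  30  34]
(218, 270) [23 11 91]
(171, 290) [120   7  36]
(335, 280) [ 12 178  83]
```

```bash
cat > plan.py <<'E'
import sys; from h import *
# usage: plan.py x y z yaw jaw [maxmm] [maxdeg]   (TCP world target mm; pointing down)
a=list(map(float,sys.argv[1:])); tgt=np.array(a[:3]); yaw=a[3]; jaw=a[4]; mm=a[5] if len(a)>5 else 55; md=a[6] if len(a)>6 else 10
o=observe(); p=o['ee_pos']*1000; Q=R.from_euler('xyz',o['tool_rot'],degrees=True)
print('t',round(o['t'],2),'pos',np.round(p,1),'rot',np.round(o['tool_rot'],1),'gap',round(o['finger_gap']*1000,1),'F',np.round(o['wrist_force'],1))
G=R.from_euler('xyz',[180,0,yaw],degrees=True)
cur=o['tool_rot'][2]; dy=(yaw-cur)
if len(a)<=7: dy=(dy+180)%360-180
n0=max(int(np.ceil(np.linalg.norm(tgt-p)/mm)),int(np.ceil(abs(dy)/md)),1)
rows=[]
for k in range(n0):
    n=n0-k
    d=(tgt-p)/n; loc=np.round(Q.inv().apply(d),1)
    # rotation: yaw step + tilt fix on first
    if k==0:
        G0=R.from_euler('xyz',[180,0,cur],degrees=True); Gt=R.from_euler('z',dy/n,degrees=True)*G0
        rv=(Q.inv()*Gt).as_rotvec(degrees=True); base=Gt
    else:
        rv=np.array([0,0,-dy/n0])
    rv=np.round(rv,1)
    rows.append([*map(float,loc),*map(float,rv),jaw]); p=p+Q.apply(loc); Q=Q*R.from_rotvec(rv,degrees=True)
for i in range(0,n0,5): print(','.join('%g'%x for r in rows[i:i+5] for x in r))
E
cat > rl.py <<'E'
from seg import *
def find(roi,z,f=None,minA=100):
    f=grab_frame('top') if f is None else f
    out=[]
    for c in blob(f,(5,140,40),(17,255,255),roi,minA): out.append(rect(c,z))
    return out
if __name__=='__main__':
    for r in find((338,235,476,335),.026): print(r)
    for r in find((160,235,310,335),.018): print('sheet',r)
E
python3 rl.py; python3 plan.py 687 -153 240 3.5 1
```

```text
(array([ 517.2, -143.8]), array([ 43.9, 144.5]), 3.2)
(array([ 510.3, -288.1]), array([ 43.9, 148.5]), -5.9)
(array([ 481.9, -354.6]), array([ 49.6, 152.6]), -2.8)
t 1.6 pos [221.8 637.5 303.9] rot [-180.    -0.   160.8] gap 85.6 F [ 0.1 -0.   0.3]
-41.1,-34.9,3.8,-0,-0,9.3,1,-46.2,-27.8,3.8,0,0,9.3,1,-50.1,-20,3.8,0,0,9.3,1,-52.7,-11.6,3.8,0,0,9.3,1,-53.9,-3,3.7,0,0,9.3,1
-53.6,5.8,3.8,0,0,9.3,1,-52,14.4,3.7,0,0,9.3,1,-49,22.6,3.8,0,0,9.3,1,-44.7,30.2,3.7,0,0,9.3,1,-39.2,37.1,3.8,0,0,9.3,1
-32.7,42.9,3.7,0,0,9.3,1,-25.4,47.6,3.8,0,0,9.3,1,-17.3,51.1,3.7,0,0,9.3,1,-8.9,53.2,3.8,0,0,9.3,1,-0.1,54,3.7,0,0,9.3,1
8.6,53.3,3.8,0,0,9.3,1,17.1,51.2,3.7,0,0,9.3,1
```

Emit:
arm_command --commands '[-41, -35, 4, 0, 0, 9.3, 1, -46, -28, 4, 0, 0, 9.3, 1, -50, -20, 4, 0, 0, 9.3, 1, -53, -12, 4, 0, 0, 9.3, 1, -54, -3, 4, 0, 0, 9.3, 1]'

```text
t: 2.22
ee_pos: [0.358, 0.3999, 0.2841]
tool_rot: [179.8, -0.1, 113.2]
wrist_force: [0.8, 0.9, -0.1]
finger_gap: 0.0852
```

Emit:
arm_command --commands '[-54, 6, 4, 0, 0, 9.3, 1, -52, 14, 4, 0, 0, 9.3, 1, -49, 23, 4, 0, 0, 9.3, 1, -45, 30, 4, 0, 0, 9.3, 1, -39, 37, 4, 0, 0, 9.3, 1]'

```text
t: 2.85
ee_pos: [0.4914, 0.1551, 0.2653]
tool_rot: [179.7, -0.5, 65.2]
wrist_force: [1.3, 0.6, 0.8]
finger_gap: 0.0852
```

```bash
python3 plan.py 687 -153 240 3.5 1
```

```text
t 2.85 pos [491.4 155.1 265.3] rot [179.7  -0.5  65.2] gap 85.2 F [1.3 0.6 0.8]
-28.2,43.8,3.6,0.3,-0.5,8.8,1,-21.2,47.6,3.6,0,0,8.8,1,-13.6,50.3,3.6,0,0,8.8,1,-5.8,51.8,3.6,0,0,8.8,1,2.2,52.1,3.6,0,0,8.8,1
10.2,51.2,3.6,0,0,8.8,1,17.9,48.9,3.7,0,0,8.8,1
```

Emit:
arm_command --commands '[-28, 44, 4, 0, 0, 8.8, 1, -21, 48, 4, 0, 0, 8.8, 1, -14, 50, 4, 0, 0, 8.8, 1, -6, 52, 4, 0, 0, 8.8, 1, 2, 52, 4, 0, 0, 8.8, 1]'

```text
t: 3.48
ee_pos: [0.6326, -0.0753, 0.2465]
tool_rot: [-180.0, -0.8, 19.6]
wrist_force: [0.6, 0.6, 0.7]
finger_gap: 0.0852
```

Emit:
arm_command --commands '[10, 51, 4, 0, 0, 8.8, 1, 18, 49, 4, 0, 0, 8.8, 1]'

```text
t: 3.72
ee_pos: [0.6874, -0.1682, 0.2388]
tool_rot: [-179.7, -0.8, 1.4]
wrist_force: [0.7, 0.5, -0.3]
finger_gap: 0.0855
```

```bash
python3 plan.py 687 -153 240 3.5 1; python3 - <<'E'
from h import *
o=observe(); f=grab_frame('wrist'); cv2.imwrite('pics/w1.png',f[:,:,::-1])
for r in mark_of('wrist','stick_knob'): print(r, at('wrist',r['location'],.13,o))
print(proj('wrist',[.687,-.1526,.13],o))
E
```

```text
t 3.73 pos [ 687.4 -168.2  238.8] rot [-179.7   -0.8    1.4] gap 85.5 F [ 0.7  0.5 -0.3]
-0.1,-15.2,-1.1,-0.3,-0.8,-2.1,1
{'location': [290.9, 281.5], 'score': 0.94} [ 0.68536467 -0.15285582  0.13      ]
{'location': [290.4, 395.0], 'score': 0.65} [ 0.61193038 -0.15209678  0.13      ]
{'location': [357.7, 396.9], 'score': 0.17} [ 0.61132848 -0.19242855  0.13      ]
[290.40705034 278.51420908]
```

View pics/w1.png

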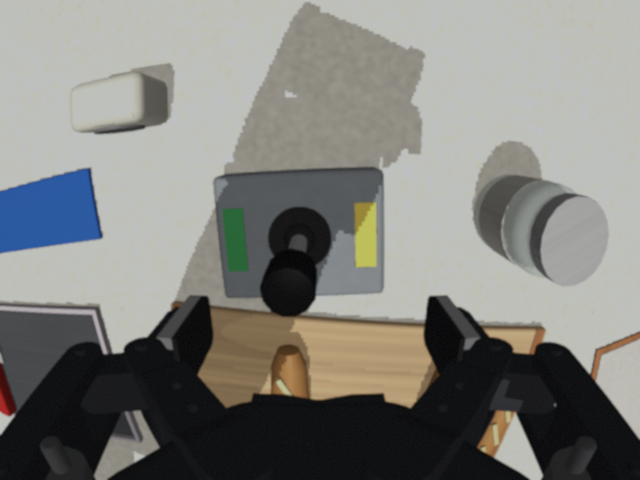

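Emit:
arm_command --commands '[0, -15, 0, 0, -0.8, -2, 1, 0, 0, 25, 0, 0, 0, 1, 0, 0, 25, 0, 0, 0, 1, 0, 0, 25, 0, 0, 0, 0.5, 0, 0, 0, 0, 0, 0, 0.5]'

```text
t: 4.45
ee_pos: [0.6862, -0.1468, 0.1627]
tool_rot: [-179.7, 0.1, 4.2]
wrist_force: [-0.3, -0.2, -0.3]
finger_gap: 0.0519
```

```bash
python3 plan.py 686 -153 165 3.5 0.5; python3 - <<'E'
from h import *
o=observe(); f=grab_frame('scene'); cv2.imwrite('pics/s1.png',cv2.resize(f[150:350,120:370,::-1],(750,600)))
E
```

```text
t 4.45 pos [ 686.2 -146.8  162.7] rot [-1.797e+02  1.000e-01  4.200e+00] gap 51.9 F [-0.3 -0.2 -0.3]
-0.7,6.2,-2.3,-0.3,0.1,0.7,0.5
```

View pics/s1.png

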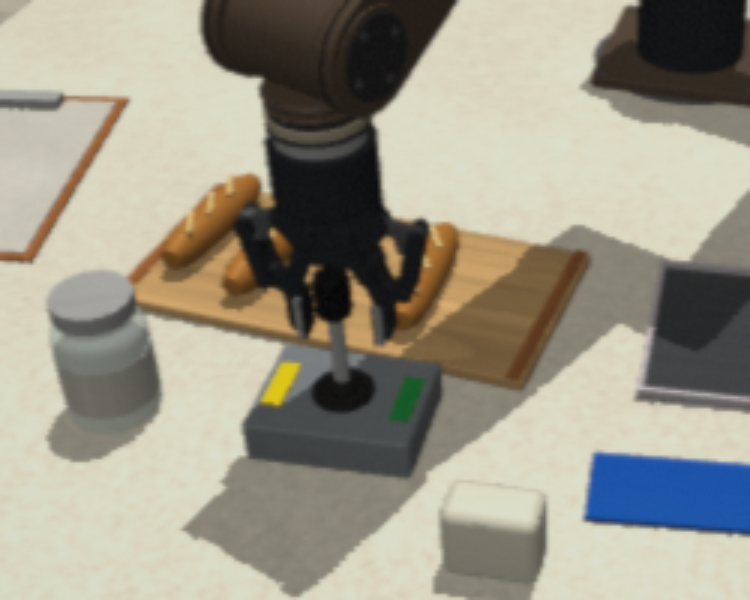

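Emit:
arm_command --commands '[-1, 10, 0, 0, 0, 0.7, 0.4, 0, 10, 0, 0, 0, 0, 0.4, 0, 10, 0, 0, 0, 0, 0.4, 0, 8, 0, 0, 0, 0, 0.4, 0, 2, 0, 0, 0, 0, 0.4]'

```text
t: 5.12
ee_pos: [0.6892, -0.1833, 0.1672]
tool_rot: [-178.9, -0.1, 3.4]
wrist_force: [0.3, 7.2, 0.8]
finger_gap: 0.034
```

```bash
python3 plan.py 686 -187 165 3.5 0.4; python3 - <<'E'
from h import *
o=observe(); f=grab_frame('scene'); cv2.imwrite('pics/s2.png',cv2.resize(f[200:320,160:310,::-1],(750,600)))
E
```

```text
t 5.12 pos [ 689.2 -183.3  167.2] rot [-1.789e+02 -1.000e-01  3.400e+00] gap 34.0 F [0.3 7.2 0.8]
-3.4,3.5,2.1,-1.1,-0.1,-0.1,0.4
```

View pics/s2.png

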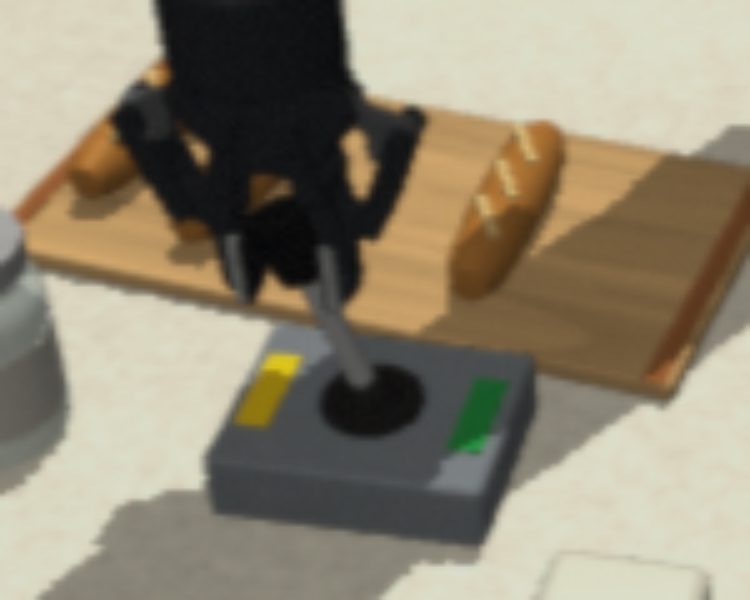

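Emit:
arm_command --commands '[-3, 0, 2, 0, 0, 0, 0.4, 0, 0, 0, 0, 0, 0, 0.4, 0, 1, 0, 0, 0, 0, 0.4, 0, 0, 0, 0, 0, 0, 0.4, 0, 0, 0, 0, 0, 0, 0.4]'

```text
t: 5.8
ee_pos: [0.6881, -0.1828, 0.1675]
tool_rot: [-178.4, -0.4, 3.2]
wrist_force: [-0.1, 4.0, 0.2]
finger_gap: 0.0341
```

Emit:
arm_command --commands '[0, 0, 0, 0, 0, 0, 0.4, 0, 1, 0, 0, 0, 0, 0.4, 0, 0, 0, 0, 0, 0, 0.4, 0, 0, 0, 0, 0, 0, 0.4, 0, 0, 0, 0, 0, 0, 0.4]'

```text
t: 6.42
ee_pos: [0.688, -0.1833, 0.1674]
tool_rot: [-178.3, -0.4, 3.1]
wrist_force: [0.7, 4.7, -0.6]
finger_gap: 0.0338
```

Emit:
arm_command --commands '[0, 0, 0, 0, 0, 0, 0.4, 0, 1, 0, 0, 0, 0, 0.4, 0, 0, 0, 0, 0, 0, 0.4, 0, 0, 0, 0, 0, 0, 0.4, 0, 0, 0, 0, 0, 0, 0.4]'

```text
t: 7.05
ee_pos: [0.6881, -0.1837, 0.1673]
tool_rot: [-178.1, -0.3, 3.1]
wrist_force: [0.6, 4.7, -1.1]
finger_gap: 0.0339
```

```bash
python3 - <<'E'
from h import *
o=observe(); f=grab_frame('scene'); cv2.imwrite('pics/s3.png',cv2.resize(f[200:320,160:310,::-1],(750,600)))
E
```

```text
(no output)
```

View pics/s3.png

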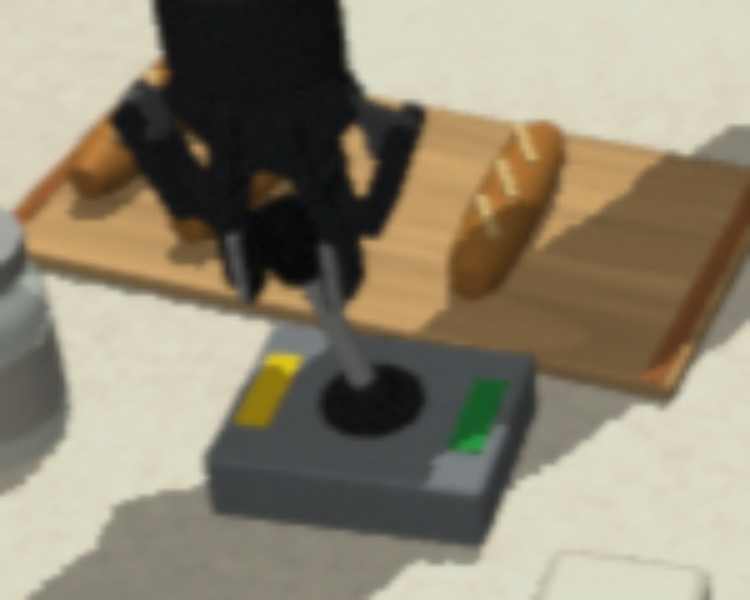

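Emit:
arm_command --commands '[0, -10, 0, 0, 0, 0, 0.4, 0, -10, 0, 0, 0, 0, 0.5, 0, -10, 0, -1.5, 0, 0, 0.8, 0, 0, -30, 0, 0, 0, 1, 0, 0, -40, 0, 0, 0, 1]'

```text
t: 7.72
ee_pos: [0.6842, -0.1535, 0.2358]
tool_rot: [179.8, 0.0, 3.2]
wrist_force: [1.3, 0.7, -0.0]
finger_gap: 0.0855
```

```bash
python3 plan.py 463 278 140 -4.3 1
```

```text
t 7.72 pos [ 684.2 -153.5  235.8] rot [179.8   0.    3.2] gap 85.5 F [ 1.3  0.7 -0. ]
-21.9,-49.3,10.5,0.2,0,0.8,1,-22.5,-48.9,10.7,0,0,0.8,1,-23.2,-48.6,10.7,0,0,0.8,1,-23.9,-48.3,10.7,0,0,0.8,1,-24.6,-47.9,10.7,0,0,0.8,1
-25.2,-47.6,10.7,0,0,0.8,1,-25.9,-47.2,10.6,0,0,0.8,1,-26.6,-46.9,10.7,0,0,0.8,1,-27.2,-46.5,10.6,0,0,0.8,1
```

Emit:
arm_command --commands '[-22, -49, 8, 0, 0, 0.8, 1, -22, -49, 8, 0, 0, 0.8, 1, -23, -49, 8, 0, 0, 0.8, 1, -24, -48, 8, 0, 0, 0.8, 1, -25, -48, 8, 0, 0, 0.8, 1]'

```text
t: 8.35
ee_pos: [0.5638, 0.0881, 0.2006]
tool_rot: [179.0, -1.3, -1.1]
wrist_force: [0.8, 0.9, 0.1]
finger_gap: 0.0855
```

Emit:
arm_command --commands '[-25, -48, 8, 0, 0, 0.8, 1, -26, -47, 8, 0, 0, 0.8, 1, -26, -47, 8, 0, 0, 0.8, 1, -27, -46, 8, 0, 0, 0.8, 1, 0, 0, 0, 0, 0, 0, 1]'

```text
t: 8.98
ee_pos: [0.4629, 0.2881, 0.163]
tool_rot: [178.7, -2.1, -4.0]
wrist_force: [-0.1, -0.9, -0.2]
finger_gap: 0.085
```

```bash
python3 plan.py 463 278 79 -4.3 1; python3 - <<'E'
from h import *
o=observe(); f=grab_frame('wrist'); cv2.imwrite('pics/w2.png',f[:,:,::-1])
for n in ('scraper_grip','scraper_mid','scraper_tip'):
  for r in mark_of('wrist',n): print(n,r, at('wrist',r['location'],.015,o))
E
```

```text
t 8.97 pos [462.9 288.1 163. ] rot [178.7  -2.1  -4. ] gap 85.0 F [-0.1 -0.9 -0.2]
-1.2,4.1,42.1,1.2,-2.1,0.1,1,0.4,5,42,0,0,0.2,1
scraper_grip {'location': [335.0, 261.6], 'score': 0.55} [0.46206095 0.27528724 0.015     ]
scraper_mid {'location': [332.7, 222.1], 'score': 0.59} [0.48685116 0.27520885 0.015     ]
scraper_mid {'location': [334.7, 258.6], 'score': 0.48} [0.46399574 0.27536172 0.015     ]
scraper_tip {'location': [335.0, 89.3], 'score': 0.85} [0.5661779  0.26855546 0.015     ]
```

View pics/w2.png

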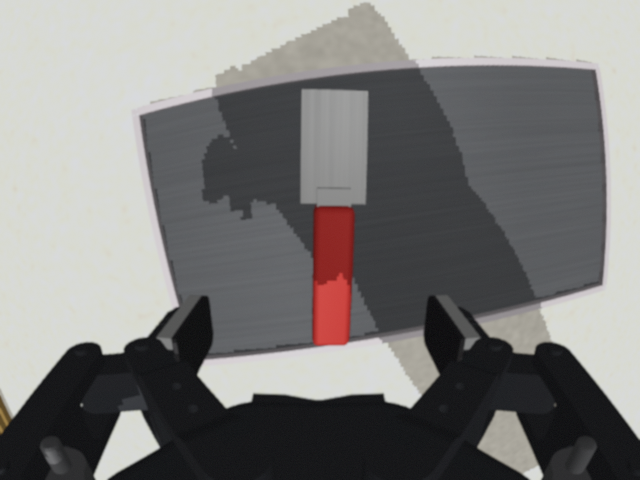

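Emit:
arm_command --commands '[-1, 6, 28, 1.2, -2.1, 0, 1, 0, 6, 28, 0, 0, 0, 1, 0, 0, 26, 0, 0, 0, 1, 0, 0, 0, 0, 0, 0, 1]'

```text
t: 9.68
ee_pos: [0.4712, 0.2676, 0.0837]
tool_rot: [-179.9, -0.6, -4.8]
wrist_force: [0.5, -0.8, 0.1]
finger_gap: 0.0855
```

```bash
python3 plan.py 462 276 80 -4.3 1; python3 - <<'E'
from h import *
f=grab_frame('wrist'); cv2.imwrite('pics/w3.png',f[:,:,::-1])
E
```

```text
t 9.68 pos [471.2 267.6  83.7] rot [-179.9   -0.6   -4.8] gap 85.5 F [ 0.5 -0.8  0.1]
-9.9,-7.5,3.6,-0.1,-0.6,-0.5,1
```

View pics/w3.png

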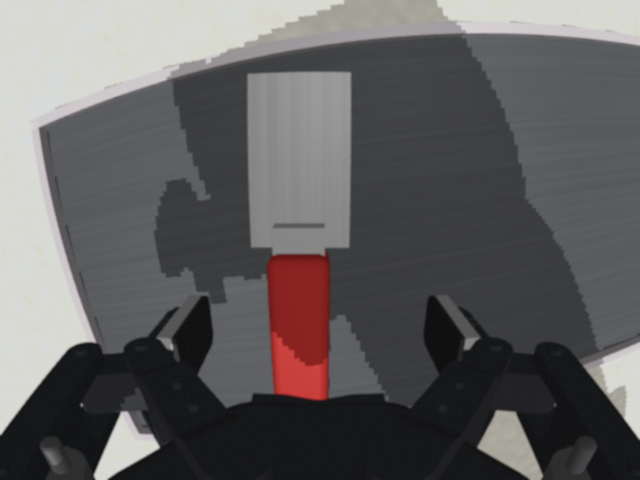

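Emit:
arm_command --commands '[-10, -7, 3, 0, -0.6, 0, 1, 0, 0, 1, 0, 0, 0, 1, 0, 0, 0, 0, 0, 0, 0, 0, 0, 0, 0, 0, 0, 0, 0, 0, 0, 0, 0, 0, 0]'

```text
t: 10.35
ee_pos: [0.465, 0.2771, 0.0852]
tool_rot: [-179.6, -0.5, -4.8]
wrist_force: [0.6, 0.4, 0.6]
finger_gap: 0.0323
```

Emit:
arm_command --commands '[0, 0, 0, 0, 0, 0, 0, 0, 0, 0, 0, 0, 0, 0, 0, 0, -5, 0, 0, 0, 0, 0, 0, -20, 0, 0, 0, 0]'

```text
t: 10.85
ee_pos: [0.4632, 0.2763, 0.1087]
tool_rot: [-179.7, -0.2, -4.8]
wrist_force: [0.7, -0.0, 0.1]
finger_gap: 0.0224
```

```bash
python3 plan.py 462 276 130 -4.3 0; python3 - <<'E'
from h import *
f=grab_frame('wrist'); cv2.imwrite('pics/w4.png',f[:,:,::-1])
E
```

```text
t 10.85 pos [463.2 276.3 108.7] rot [-179.7   -0.2   -4.8] gap 22.4 F [ 0.7 -0.   0.1]
-1.1,0.3,-21.3,-0.3,-0.2,-0.5,0
```

View pics/w4.png

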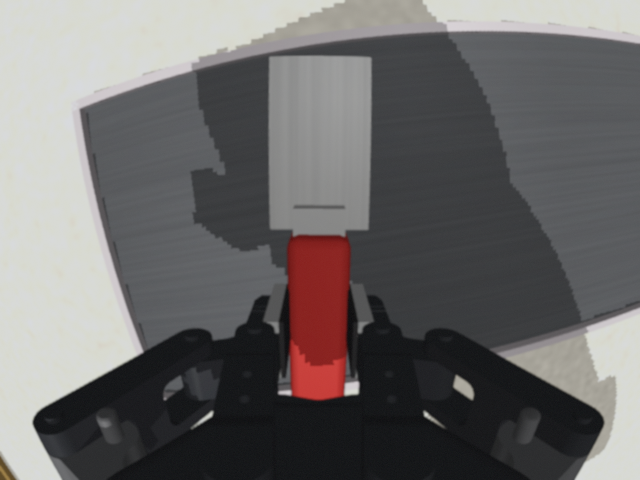

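```bash
python3 plan.py 698 122 140 97.4 0 30 9.5
```

```text
t 10.9 pos [465.2 277.1 112.2] rot [-179.6   -0.5   -4.8] gap 22.2 F [ 1.3  1.7 -0.5]
22.3,12.3,-2.4,-0.4,-0.6,-9.3,0,20,15.7,-2.5,0,0,-9.3,0,17.2,18.7,-2.5,0,0,-9.3,0,13.9,21.3,-2.5,0,0,-9.3,0,10.3,23.2,-2.5,0,0,-9.3,0
6.4,24.6,-2.6,0,0,-9.3,0,2.4,25.3,-2.5,0,0,-9.3,0,-1.7,25.4,-2.6,0,0,-9.3,0,-5.8,24.8,-2.5,0,0,-9.3,0,-9.8,23.5,-2.6,0,0,-9.3,0
-13.4,21.6,-2.5,0,0,-9.3,0
```

Emit:
arm_command --commands '[0, 0, -30, 0, 0, 0, 0, 22, 12, -3, 0, -0.5, -9.3, 0, 20, 16, -3, 0, 0, -9.3, 0, 17, 19, 0, 0, 0, -9.3, 0, 14, 21, 0, 0, 0, -9.3, 0]'

```text
t: 11.52
ee_pos: [0.5501, 0.2206, 0.1489]
tool_rot: [-179.7, -0.3, 33.7]
wrist_force: [-0.1, 0.5, -1.7]
finger_gap: 0.0222
```

Emit:
arm_command --commands '[10, 23, 0, 0, 0, -9.3, 0, 6, 25, 0, 0, 0, -9.3, 0, 2, 25, 0, 0, 0, -9.3, 0, -2, 25, 0, 0, 0, -9.3, 0, -6, 25, 0, 0, 0, -9.3, 0]'

```text
t: 12.15
ee_pos: [0.6596, 0.1501, 0.146]
tool_rot: [-179.9, -0.3, 81.8]
wrist_force: [-0.1, 0.8, -0.9]
finger_gap: 0.0225
```

```bash
python3 plan.py 698 122 120 97.4 0 30 9.5
```

```text
t 12.15 pos [659.6 150.1 146. ] rot [-179.9   -0.3   81.8] gap 22.5 F [-0.1  0.8 -0.9]
-11.3,21,12.9,-0.1,-0.4,-7.8,0,-13.9,19.3,13,0,0,-7.8,0
```

Emit:
arm_command --commands '[-11, 21, 10, 0, -0.4, -7.8, 0, -14, 19, 10, 0, 0, -7.8, 0, 0, 0, 0, 0, 0, 0, 0]'

```text
t: 12.52
ee_pos: [0.6999, 0.12, 0.124]
tool_rot: [-179.9, 0.0, 97.8]
wrist_force: [-0.0, -0.2, -1.5]
finger_gap: 0.0224
```

```bash
python3 plan.py 698 122 87 97.4 0 30 9.5;  python3 - <<'E'
from h import *
o=observe();f=grab_frame('wrist'); cv2.imwrite('pics/w5.png',f[:,:,::-1])
for n,z in (('scraper_grip',.052),('scraper_mid',.052),('scraper_tip',.05),('pad',0)):
  for r in mark_of('wrist',n): print(n,r, at('wrist',r['location'],z,o))
E
```

```text
t 12.53 pos [699.9 120.  124. ] rot [-179.9    0.    97.8] gap 22.4 F [-0.  -0.2 -1.5]
1.1,-0.8,18.5,-0.1,0,0.2,0,1.2,-0.7,18.5,0,0,0.2,0
scraper_grip {'location': [319.6, 312.4], 'score': 0.66} [0.7015314  0.11752513 0.052     ]
scraper_grip {'location': [320.0, 55.7], 'score': 0.25} [0.6875363  0.21988612 0.052     ]
scraper_mid {'location': [318.2, 256.3], 'score': 0.83} [0.69755297 0.14209256 0.052     ]
scraper_tip {'location': [321.3, 56.5], 'score': 0.82} [0.6880144  0.22010265 0.05      ]
```

View pics/w5.png

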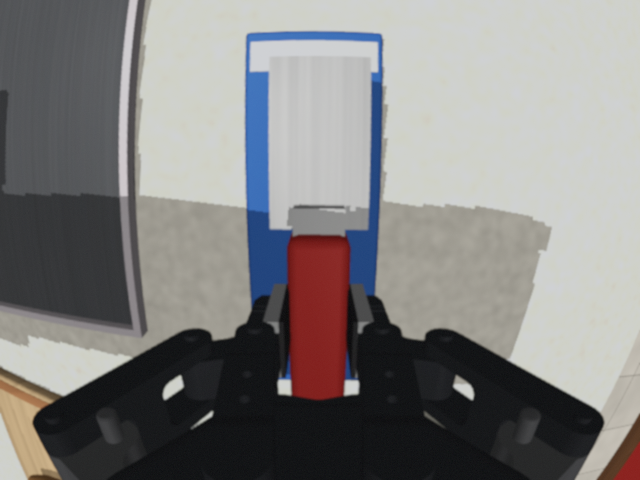

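Emit:
arm_command --commands '[3, -2, 15, 0, 0, 0, 0, 1, 0, 15, 0, 0, 0, 0, 0, 0, 5, 0, 0, 0, 0, 0, 0, 2, 0, 0, 0, 0]'

```text
t: 13.28
ee_pos: [0.6954, 0.1273, 0.0876]
tool_rot: [-179.9, 0.0, 98.0]
wrist_force: [-3.4, -1.6, 10.2]
finger_gap: 0.0226
```

```bash
python3 plan.py 698 122 87 97.4 0 30 9.5
```

```text
t 13.28 pos [695.4 127.3  87.6] rot [-179.9    0.    98. ] gap 22.6 F [-3.4 -1.6 10.2]
-5.6,1.9,0.6,-0.1,0,0.6,0
```

Emit:
arm_command --commands '[-3, 0, -1, 0, 0, 0, 0, 0, 0, 0, 0, 0, 0, 0.6, 0, 0, 0, 0, 0, 0, 1, 0, 0, -10, 0, 0, 0, 1, 0, 0, -60, 0, 0, 0, 1]'

```text
t: 13.9
ee_pos: [0.6933, 0.1238, 0.1545]
tool_rot: [-179.4, -0.0, 98.0]
wrist_force: [0.6, 1.2, 0.3]
finger_gap: 0.0851
```

```bash
python3 rl.py; python3 plan.py 482 -355 150 -2.8 1;  python3 - <<'E'
from h import *
o=observe();f=grab_frame('wrist'); cv2.imwrite('pics/w6.png',f[:,:,::-1])
for n,z in (('scraper_grip',.017),('scraper_mid',.017),('scraper_tip',.011)):
  for r in mark_of('wrist',n): print(n,r, at('wrist',r['location'],z,o))
E
```

```text
(array([ 508.1, -287.9]), array([ 42. , 143.6]), -7.5)
(array([ 518.1, -145. ]), array([ 39.2, 142.9]), 2.2)
(array([ 463.1, -367.4]), array([ 22.3, 141.2]), -2.8)
t 14.0 pos [700.5 124.3 168.6] rot [1.791e+02 1.000e-01 9.800e+01] gap 85.3 F [ 1.  -0.5  1.5]
-40.4,-25.8,1.4,0.9,0.1,9.2,1,-44,-18.9,1.7,0,0,9.2,1,-46.4,-11.7,1.7,0,0,9.2,1,-47.7,-4.1,1.7,0,0,9.2,1,-47.8,3.6,1.7,0,0,9.2,1
-46.6,11.2,1.7,0,0,9.2,1,-44.2,18.5,1.6,0,0,9.2,1,-40.6,25.3,1.7,0,0,9.2,1,-36.1,31.5,1.6,0,0,9.2,1,-30.6,36.8,1.7,0,0,9.2,1
-24.2,41.3,1.6,0,0,9.2,1
scraper_grip {'location': [308.0, 256.8], 'score': 0.82} [0.69784735 0.1204287  0.017     ]
scraper_mid {'location': [307.0, 214.7], 'score': 0.63} [0.69370831 0.14684506 0.017     ]
scraper_mid {'location': [309.1, 254.1], 'score': 0.63} [0.69829578 0.12227016 0.017     ]
scraper_tip {'location': [309.4, 85.9], 'score': 0.92} [0.68438667 0.22462005 0.011     ]
scraper_tip {'location': [309.6, 212.8], 'score': 0.47} [0.69522713 0.14706702 0.011     ]
```

View pics/w6.png

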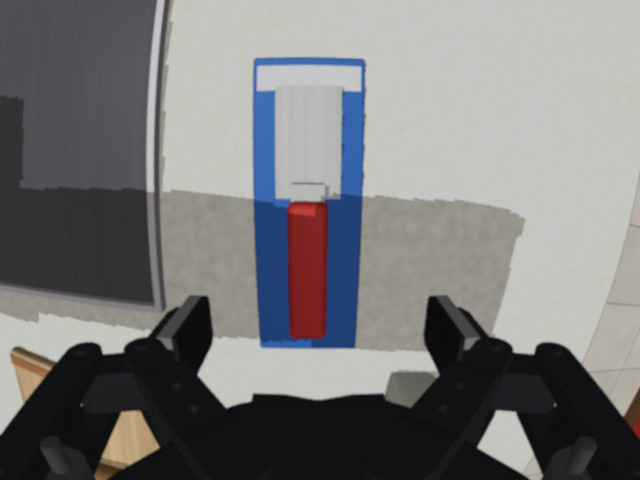

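```bash
python3 - <<'E'
from h import *
f=grab_frame('top'); cv2.imwrite('pics/t2.png',cv2.resize(f[160:340,320:500,::-1],(600,600),interpolation=cv2.INTER_CUBIC))
E
```

```text
(no output)
```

View pics/t2.png

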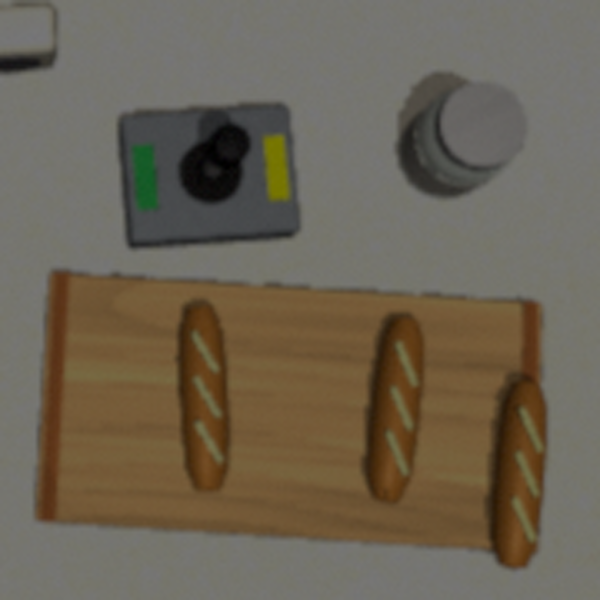

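```bash
python3 - <<'E'
from h import *
for p in ((520,471),(523,378),(516,564)):
    print(at('top',(320+p[0]*.3,160+p[1]*.3),.028))
f=grab_frame('scene')
for r in mark_of('scene','roll1_center'): print(r['score'],at('scene',r['location'],.028))
grab_frame('top')
for r in mark_of('top','roll1_center'): print(r['score'],at('top',r['location'],.028))
E
python3 plan.py 462 -367 150 0 1
```

```text
[ 0.46012679 -0.38026451  0.028     ]
[ 0.52937532 -0.3859048   0.028     ]
[ 0.39197333 -0.37397427  0.028     ]
0.56 [ 0.44353782 -0.38894427  0.028     ]
0.72 [ 0.45890161 -0.37871494  0.028     ]
0.28 [ 0.50359028 -0.28504383  0.028     ]
t 14.45 pos [695.6 124.  157.5] rot [-179.8    0.    98. ] gap 85.2 F [-0.1 -0.1  0.4]
-45.4,-29.9,0.9,-0.2,0,9.8,1,-49.8,-21.8,0.8,0,0,9.8,1,-52.8,-13,0.7,0,0,9.8,1,-54.2,-3.8,0.8,0,0,9.8,1,-54.1,5.5,0.7,0,0,9.8,1
-52.4,14.6,0.8,0,0,9.8,1,-49.1,23.3,0.7,0,0,9.8,1,-44.5,31.3,0.8,0,0,9.8,1,-38.5,38.4,0.7,0,0,9.8,1,-31.4,44.5,0.8,0,0,9.8,1
```

```bash
python3 plan.py 460 -379 165 -4.9 1
```

```text
t 14.45 pos [695.6 124.  157.5] rot [-179.8    0.    98. ] gap 85.2 F [-0.1 -0.1  0.4]
-42.3,-27.6,-0.6,-0.2,0,9.4,1,-46.2,-20.3,-0.7,0,0,9.4,1,-48.9,-12.4,-0.7,0,0,9.4,1,-50.3,-4.3,-0.7,0,0,9.4,1,-50.4,4,-0.7,0,0,9.4,1
-49,12.2,-0.7,0,0,9.4,1,-46.4,20,-0.6,0,0,9.4,1,-42.5,27.3,-0.7,0,0,9.4,1,-37.5,33.9,-0.6,0,0,9.4,1,-31.4,39.5,-0.7,0,0,9.4,1
-24.5,44.1,-0.6,0,0,9.4,1
```

Emit:
arm_command --commands '[-42, -28, -4, 0, 0, 9.4, 1, -46, -20, -4, 0, 0, 9.4, 1, -49, -12, -4, 0, 0, 9.4, 1, -50, -4, -4, 0, 0, 9.4, 1, -50, 4, -4, 0, 0, 9.4, 1]'

```text
t: 15.08
ee_pos: [0.5845, -0.1056, 0.1749]
tool_rot: [-179.7, 0.2, 49.8]
wrist_force: [-0.5, -0.8, -0.0]
finger_gap: 0.0857
```

Emit:
arm_command --commands '[-49, 12, 0, 0, 0, 9.4, 1, -46, 20, 0, 0, 0, 9.4, 1, -42, 27, 0, 0, 0, 9.4, 1, -38, 34, 0, 0, 0, 9.4, 1, -31, 40, 0, 0, 0, 9.4, 1]'

```text
t: 15.7
ee_pos: [0.466, -0.3374, 0.1744]
tool_rot: [-179.9, 0.4, 1.3]
wrist_force: [0.9, 0.1, 0.7]
finger_gap: 0.0856
```

Emit:
arm_command --commands '[-24, 44, 0, 0, 0, 9.4, 1, 0, 0, 0, 0, 0, 0, 1]'

```text
t: 15.95
ee_pos: [0.4404, -0.386, 0.1741]
tool_rot: [180.0, 0.4, -8.8]
wrist_force: [-0.5, 0.3, 0.3]
finger_gap: 0.0854
```

```bash
python3 plan.py 460 -379 86 -4.9 1;  python3 - <<'E'
from h import *
o=observe();f=grab_frame('wrist'); cv2.imwrite('pics/w7.png',f[:,:,::-1])
for r in mark_of('wrist','roll1_center'): print(r, at('wrist',r['location'],.028,o))
E
```

```text
t 15.95 pos [ 440.4 -386.   174.1] rot [180.    0.4  -8.8] gap 85.4 F [-0.5  0.3  0.3]
9.5,-5,44,0,0.4,-1.9,1,9.4,-4.7,44,0,0,-1.9,1
{'location': [302.6, 227.7], 'score': 0.86} [ 0.45705175 -0.37841916  0.028     ]
```

View pics/w7.png

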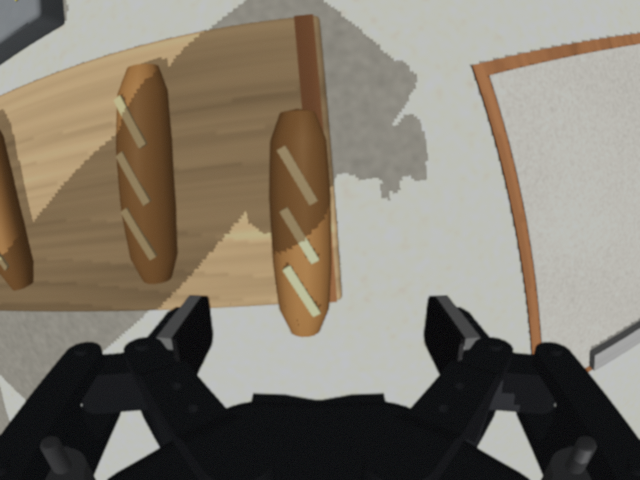

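```bash
python3 - <<'E'
from h import *
o=observe()
a=at('wrist',(299,112),.03,o);b=at('wrist',(303,333),.03,o);c=at('wrist',(300,222),.045,o)
print(a,b,(a+b)/2,np.degrees(np.arctan2(*(a-b)[[1,0]])),c)
E
```

```text
[ 0.52541754 -0.38379139  0.03      ] [ 0.38902795 -0.36434347  0.03      ] [ 0.45722275 -0.37406743  0.03      ] -8.115154676370317 [ 0.46551925 -0.37575686  0.045     ]
```

Emit:
arm_command --commands '[10, -8, 30, 0, 0.4, -1, 1, 8, -4, 30, 0, 0, -0.5, 1, 0, 0, 20, 0, 0, 0, 1, 0, 0, 0, 0, 0, 0, 1]'

```text
t: 16.55
ee_pos: [0.4637, -0.3687, 0.0913]
tool_rot: [-179.9, 0.1, -6.4]
wrist_force: [0.0, 0.5, 0.4]
finger_gap: 0.0852
```

```bash
python3 plan.py 458 -377 90 -7 1;  python3 - <<'E'
from h import *
o=observe();f=grab_frame('wrist'); cv2.imwrite('pics/w8.png',f[:,:,::-1])
E
```

```text
t 16.55 pos [ 463.7 -368.7   91.3] rot [-1.799e+02  1.000e-01 -6.400e+00] gap 85.2 F [0.  0.5 0.4]
-4.8,8.9,1.3,-0.1,0.1,0.6,1
```

View pics/w8.png

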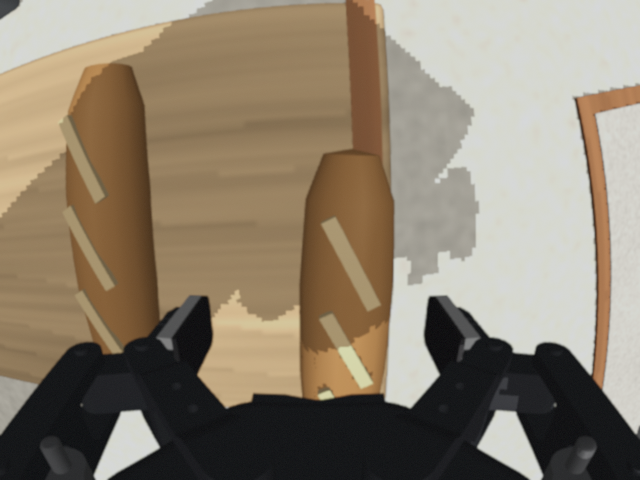

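Emit:
arm_command --commands '[-5, 9, 1, 0, 0, 0, 1, 0, 0, 0, 0, 0, 0, 0, 0, 0, 0, 0, 0, 0, 0, 0, 0, 0, 0, 0, 0, 0, 0, 0, 0, 0, 0, 0, 0]'

```text
t: 17.23
ee_pos: [0.459, -0.3806, 0.0961]
tool_rot: [179.8, -0.4, -6.5]
wrist_force: [-1.1, -1.7, -1.4]
finger_gap: 0.0348
```

Emit:
arm_command --commands '[0, 0, 0, 0, 0, 0, 0, 0, 0, -5, 0, 0, 0, 0, 0, 0, -15, 0, 0, 0, 0, 0, 0, -20, 0, 0, 0, 0]'

```text
t: 17.73
ee_pos: [0.4577, -0.379, 0.1356]
tool_rot: [-180.0, -0.1, -6.5]
wrist_force: [0.8, -0.5, -0.6]
finger_gap: 0.0348
```

```bash
python3 plan.py 486 323 165 4.7 0 45;  python3 - <<'E'
from h import *
o=observe();f=grab_frame('wrist'); cv2.imwrite('pics/w9.png',f[:,:,::-1])
E
```

```text
t 17.73 pos [ 457.7 -379.   135.6] rot [-1.8e+02 -1.0e-01 -6.5e+00] gap 34.8 F [ 0.8 -0.5 -0.6]
-3.2,-43.8,-1.8,-0,-0.1,-0.7,0,-2.7,-43.8,-1.8,0,0,-0.7,0,-2.1,-43.9,-1.8,0,0,-0.7,0,-1.6,-43.9,-1.8,0,0,-0.7,0,-1,-43.9,-1.8,0,0,-0.7,0
-0.5,-43.9,-1.9,0,0,-0.7,0,0,-43.9,-1.8,0,0,-0.7,0,0.6,-43.9,-1.9,0,0,-0.7,0,1.1,-43.9,-1.8,0,0,-0.7,0,1.6,-43.9,-1.9,0,0,-0.7,0
2.2,-43.8,-1.8,0,0,-0.7,0,2.7,-43.8,-1.9,0,0,-0.7,0,3.2,-43.8,-1.8,0,0,-0.7,0,3.8,-43.7,-1.9,0,0,-0.7,0,4.3,-43.7,-1.8,0,0,-0.7,0
4.8,-43.7,-1.9,0,0,-0.7,0
```

View pics/w9.png

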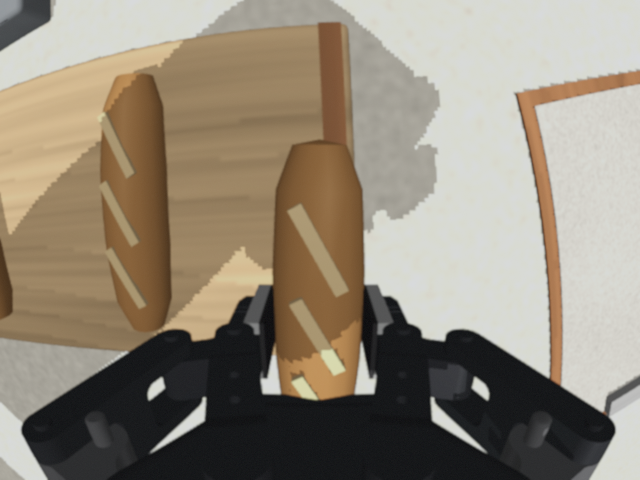

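Emit:
arm_command --commands '[0, 0, -30, 0, 0, 0, 0, -3, -44, -2, 0, 0, -0.7, 0, -3, -44, -2, 0, 0, -0.7, 0, -2, -44, 0, 0, 0, -0.7, 0, -2, -44, 0, 0, 0, -0.7, 0]'

```text
t: 18.4
ee_pos: [0.4681, -0.2046, 0.1816]
tool_rot: [179.2, -1.1, -3.9]
wrist_force: [0.1, 0.8, -0.7]
finger_gap: 0.035
```

Emit:
arm_command --commands '[-1, -44, 0, 0, 0, -0.7, 0, 0, -44, 0, 0, 0, -0.7, 0, 0, -44, 0, 0, 0, -0.7, 0, 1, -44, 0, 0, 0, -0.7, 0, 1, -44, 0, 0, 0, -0.7, 0]'

```text
t: 19.02
ee_pos: [0.4802, 0.0216, 0.1849]
tool_rot: [178.9, -1.8, -0.3]
wrist_force: [0.5, 0.5, -1.2]
finger_gap: 0.0346
```

Emit:
arm_command --commands '[2, -44, 0, 0, 0, -0.7, 0, 2, -44, 0, 0, 0, -0.7, 0, 3, -44, 0, 0, 0, -0.7, 0, 3, -44, 0, 0, 0, -0.7, 0, 4, -44, 0, 0, 0, -0.7, 0]'

```text
t: 19.65
ee_pos: [0.4914, 0.2498, 0.1881]
tool_rot: [178.8, -2.4, 3.3]
wrist_force: [0.8, -0.1, -1.1]
finger_gap: 0.0346
```

```bash
python3 plan.py 486 323 130 4.7 0 45
```

```text
t 19.65 pos [491.4 249.8 188.1] rot [178.8  -2.4   3.3] gap 34.6 F [ 0.8 -0.1 -1.1]
-1.2,-24.9,18.8,1.2,-2.4,-0.5,0,-0.2,-24.5,19.4,0,0,-0.5,0,-0,-24.4,19.3,0,0,-0.5,0
```

Emit:
arm_command --commands '[-1, -25, 20, 1.2, -2.4, -0.5, 0, 0, -24, 20, 0, 0, -0.5, 0, 0, -16, 20, 0, 0, -0.5, 0, 0, 0, 0, 0, 0, 0, 0]'

```text
t: 20.15
ee_pos: [0.4886, 0.3206, 0.1319]
tool_rot: [-179.8, -0.5, 5.1]
wrist_force: [-0.6, -0.7, -1.2]
finger_gap: 0.0345
```

```bash
python3 plan.py 486 323 100 4.7 0 45;  python3 - <<'E'
from h import *
o=observe();f=grab_frame('wrist'); cv2.imwrite('pics/w10.png',f[:,:,::-1])
for r in mark_of('wrist','roll1_center'): print(r, at('wrist',r['location'],o['ee_pos'][2]-.064,o))
E
```

```text
t 20.15 pos [488.6 320.6 131.9] rot [-179.8   -0.5    5.1] gap 34.5 F [-0.6 -0.7 -1.2]
-2.7,-2.5,31.9,-0.2,-0.5,0.5,0
{'location': [316.4, 318.2], 'score': 0.71} [0.48768898 0.32222379 0.06794865]
```

View pics/w10.png

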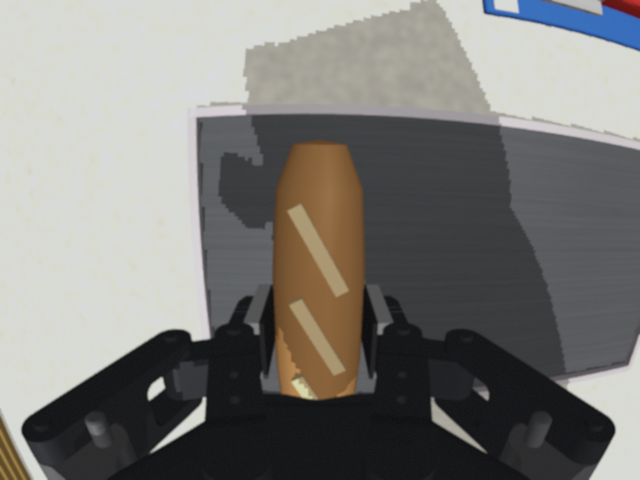

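Emit:
arm_command --commands '[-2, -2, 20, 0, -0.5, 0, 0, 0, 0, 18, 0, 0, 0, 0, 0, 0, 4, 0, 0, 0, 0, 0, 0, 2, 0, 0, 0, 0]'

```text
t: 20.75
ee_pos: [0.4895, 0.3209, 0.0889]
tool_rot: [-179.7, -0.4, 4.9]
wrist_force: [0.2, -0.1, -1.5]
finger_gap: 0.0346
```

```bash
python3 plan.py 486 323 88 4.7 0 45
```

```text
t 20.75 pos [489.5 320.9  88.9] rot [-179.7   -0.4    4.9] gap 34.6 F [ 0.2 -0.1 -1.5]
-3.3,-2.4,0.9,-0.3,-0.4,0.2,0
```

Emit:
arm_command --commands '[-2, 0, 2, 0, 0, 0, 0, 0, 0, 2, 0, 0, 0, 0, 0, 0, 1, 0, 0, 0, 0]'

```text
t: 21.12
ee_pos: [0.4887, 0.321, 0.0876]
tool_rot: [-179.8, -0.4, 4.9]
wrist_force: [-1.7, -1.0, 0.4]
finger_gap: 0.0349
```

Emit:
arm_command --commands '[0, 0, 2, 0, 0, 0, 0, 0, 0, 1, 0, 0, 0, 0]'

```text
t: 21.38
ee_pos: [0.4889, 0.3213, 0.0876]
tool_rot: [-179.8, -0.4, 5.0]
wrist_force: [-1.4, -1.3, 2.5]
finger_gap: 0.0348
```

Contact. Release and rise, opening to 0.75 (64 mm) first.

Emit:
arm_command --commands '[0, 0, 0, 0, 0, 0, 0.6, 0, 0, 0, 0, 0, 0, 0.8, 0, 0, -15, 0, 0, 0, 1, 0, 0, -40, 0, 0, 0, 1, 0, 0, -30, 0, 0, 0, 1]'

```text
t: 22.0
ee_pos: [0.4875, 0.3206, 0.1733]
tool_rot: [-179.9, -0.2, 5.0]
wrist_force: [-0.4, -0.8, -0.2]
finger_gap: 0.0852
```

```bash
python3 rl.py; python3 plan.py 508 -288 165 -7 1 48;  python3 - <<'E'
from h import *
o=observe();f=grab_frame('wrist'); cv2.imwrite('pics/w11.png',f[:,:,::-1])
for r in mark_of('wrist','roll1_center'): print(r, at('wrist',r['location'],.02,o))
E
```

```text
(array([ 518.1, -145.1]), array([ 38.6, 142.9]), 3.2)
(array([ 508.2, -287.6]), array([ 42.4, 143.6]), -8.6)
sheet (array([452.4, 322.2]), array([32.7, 66.9]), 1.7)
sheet (array([536.6, 327.4]), array([27.9, 41. ]), 1.8)
t 22.1 pos [489.2 321.4 176. ] rot [-179.7   -0.6    5. ] gap 85.7 F [ 1.4 -0.3 -0.1]
-2.6,46.8,0.6,-0.3,-0.6,0.9,1,-1.9,46.9,0.9,0,0,0.9,1,-1.2,46.9,0.9,0,0,0.9,1,-0.4,46.9,0.9,0,0,0.9,1,0.3,46.9,0.9,0,0,0.9,1
1.1,46.9,0.8,0,0,0.9,1,1.8,46.9,0.9,0,0,0.9,1,2.5,46.8,0.8,0,0,0.9,1,3.3,46.8,0.9,0,0,0.9,1,4,46.7,0.8,0,0,0.9,1
4.7,46.7,0.9,0,0,0.9,1,5.5,46.6,0.8,0,0,0.9,1,6.2,46.4,0.9,0,0,0.9,1
```

View pics/w11.png

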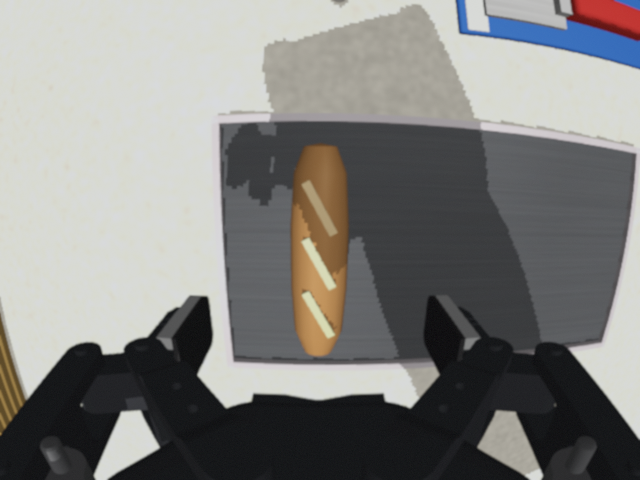

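Roll 1 lies straight and flat on the sheet, at pixel (319,250). Now the second.

Emit:
arm_command --commands '[-3, 47, 0, 0, -0.5, 0.9, 1, -2, 47, 0, 0, 0, 0.9, 1, -1, 47, 0, 0, 0, 0.9, 1, 0, 47, 0, 0, 0, 0.9, 1, 0, 47, 0, 0, 0, 0.9, 1]'

```text
t: 22.82
ee_pos: [0.49, 0.0812, 0.1636]
tool_rot: [-180.0, 1.1, 0.7]
wrist_force: [0.3, -1.1, 0.3]
finger_gap: 0.0853
```

Emit:
arm_command --commands '[1, 47, 0, 0, 0, 0.9, 1, 2, 47, 0, 0, 0, 0.9, 1, 3, 47, 0, 0, 0, 0.9, 1, 3, 47, 0, 0, 0, 0.9, 1, 4, 47, 0, 0, 0, 0.9, 1]'

```text
t: 23.45
ee_pos: [0.4927, -0.1604, 0.1546]
tool_rot: [-179.8, 1.9, -4.0]
wrist_force: [-0.2, -0.6, -0.2]
finger_gap: 0.0856
```

Emit:
arm_command --commands '[5, 47, 0, 0, 0, 0.9, 1, 5, 46, 0, 0, 0, 0.9, 1, 6, 40, 0, 0, 0, 0.9, 1, 0, 0, 0, 0, 0, 0, 1]'

```text
t: 23.95
ee_pos: [0.4935, -0.2998, 0.1463]
tool_rot: [-179.6, 2.4, -7.0]
wrist_force: [0.2, 0.6, 0.3]
finger_gap: 0.0853
```

```bash
python3 plan.py 508 -287.5 92 -7 1 45;  python3 - <<'E'
from h import *
o=observe();f=grab_frame('wrist'); cv2.imwrite('pics/w12.png',f[:,:,::-1])
for r in mark_of('wrist','roll1_center'): print(r, at('wrist',r['location'],.028,o))
E
```

```text
t 23.95 pos [ 493.5 -299.8  146.3] rot [-179.6    2.4   -7. ] gap 85.3 F [0.2 0.6 0.3]
7.6,-6.8,26.9,-0.4,2.4,-0,1,6.4,-7,27.1,0,0,-0,1
```

View pics/w12.png

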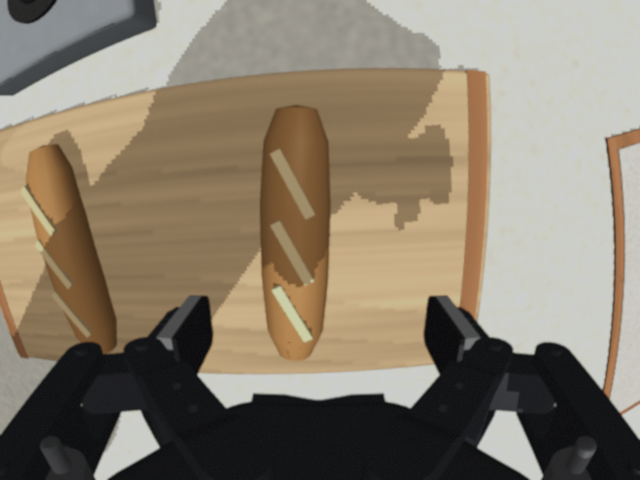

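```bash
python3 - <<'E'
from h import *
o=observe()
a=at('wrist',(297,108),.03,o);b=at('wrist',(294,357),.03,o);c=at('wrist',(295,232),.045,o)
print(a,b,(a+b)/2,np.degrees(np.arctan2(*(a-b)[[1,0]])),c)
E
```

```text
[ 0.57295012 -0.29440758  0.03      ] [ 0.43477637 -0.27350862  0.03      ] [ 0.50386325 -0.2839581   0.03      ] -8.600867141019767 [ 0.51538956 -0.28688781  0.045     ]
```

Emit:
arm_command --commands '[8, -7, 24, 0, 2.4, 0, 1, 6, -5, 20, 0, 0, 0, 1, 0, 0, 5, 0, 0, 0, 1, 0, 0, 0, 0, 0, 0, 1]'

```text
t: 24.55
ee_pos: [0.5076, -0.2811, 0.0934]
tool_rot: [-179.3, 0.3, -6.6]
wrist_force: [-0.4, -0.2, 0.3]
finger_gap: 0.0855
```

```bash
python3 plan.py 508 -287.5 92 -7 1 45;  python3 - <<'E'
from h import *
o=observe();f=grab_frame('wrist'); cv2.imwrite('pics/w13.png',f[:,:,::-1])
E
```

```text
t 24.55 pos [ 507.6 -281.1   93.4] rot [-179.3    0.3   -6.6] gap 85.5 F [-0.4 -0.2  0.3]
1.2,6.3,1.3,-0.7,0.3,0.4,1
```

View pics/w13.png

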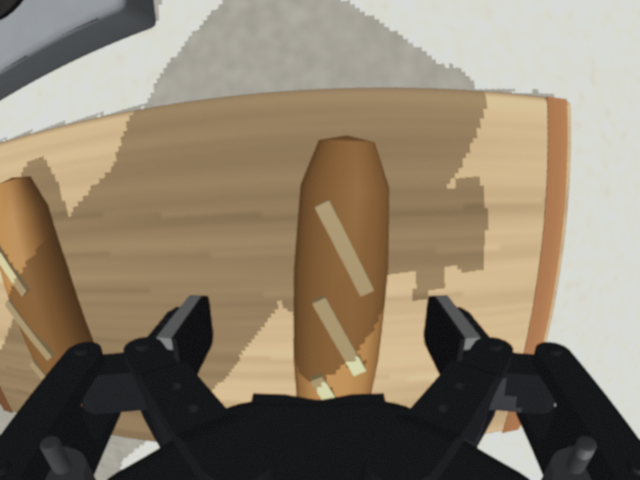

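Emit:
arm_command --commands '[0, 6, 2, -0.7, 0.3, 2, 1, 0, 0, 0, 0, 0, 0, 0, 0, 0, 0, 0, 0, 0, 0, 0, 0, 0, 0, 0, 0, 0, 0, 0, 0, 0, 0, 0, 0]'

```text
t: 25.22
ee_pos: [0.5082, -0.2894, 0.0946]
tool_rot: [179.8, -0.3, -8.8]
wrist_force: [-0.5, -0.3, -0.7]
finger_gap: 0.0349
```

Emit:
arm_command --commands '[0, 0, 0, 0, 0, 0, 0, 0, 0, -5, 0, 0, 0, 0, 0, 0, -25, 0, 0, 0, 0, 0, 0, -40, 0, 0, 0, 0]'

```text
t: 25.72
ee_pos: [0.5054, -0.287, 0.1615]
tool_rot: [-179.9, 0.3, -8.8]
wrist_force: [0.2, -0.4, -1.1]
finger_gap: 0.0353
```

```bash
python3 plan.py 494 223 165 4.7 0 45;  python3 - <<'E'
from h import *
o=observe();f=grab_frame('wrist'); cv2.imwrite('pics/w14.png',f[:,:,::-1])
E
```

```text
t 25.73 pos [ 505.4 -287.   161.5] rot [-179.9    0.3   -8.8] gap 35.3 F [ 0.2 -0.4 -1.1]
-7.5,-41.8,-0.2,-0.1,0.3,-1.1,0,-6.6,-42,-0.3,0,0,-1.1,0,-5.8,-42.1,-0.3,0,0,-1.1,0,-5,-42.2,-0.3,0,0,-1.1,0,-4.2,-42.3,-0.3,0,0,-1.1,0
-3.4,-42.4,-0.3,0,0,-1.1,0,-2.6,-42.4,-0.3,0,0,-1.1,0,-1.8,-42.5,-0.3,0,0,-1.1,0,-1,-42.5,-0.3,0,0,-1.1,0,-0.2,-42.5,-0.3,0,0,-1.1,0
0.7,-42.5,-0.3,0,0,-1.1,0,1.5,-42.5,-0.4,0,0,-1.1,0
```

View pics/w14.png

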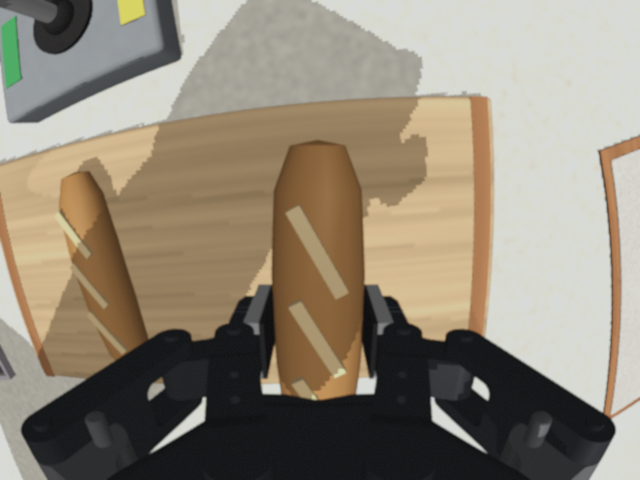

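Emit:
arm_command --commands '[-8, -42, -2, 0, 0.3, -1.1, 0, -7, -42, 0, 0, 0, -1.1, 0, -6, -42, 0, 0, 0, -1.1, 0, -5, -42, 0, 0, 0, -1.1, 0, -4, -42, 0, 0, 0, -1.1, 0]'

```text
t: 26.4
ee_pos: [0.5041, -0.0749, 0.1726]
tool_rot: [179.4, -1.1, -3.5]
wrist_force: [0.1, -0.6, -0.6]
finger_gap: 0.0349
```

Emit:
arm_command --commands '[-3, -42, 0, 0, 0, -1.1, 0, -3, -42, 0, 0, 0, -1.1, 0, -2, -42, 0, 0, 0, -1.1, 0, -1, -42, 0, 0, 0, -1.1, 0, 0, -42, 0, 0, 0, -1.1, 0]'

```text
t: 27.02
ee_pos: [0.4987, 0.1425, 0.1709]
tool_rot: [179.3, -1.3, 2.2]
wrist_force: [-0.5, -1.1, -1.2]
finger_gap: 0.0351
```

```bash
python3 plan.py 494 223 128 4.7 0 45
```

```text
t 27.02 pos [498.7 142.5 170.9] rot [179.3  -1.3   2.2] gap 35.1 F [-0.5 -1.1 -1.2]
-0.8,-27.1,14,0.7,-1.3,-0.8,0,-0.2,-26.9,14.3,0,0,-0.8,0,0.2,-26.9,14.3,0,0,-0.8,0
```

Emit:
arm_command --commands '[-1, -27, 14, 0.7, -1.3, -0.8, 0, 0, -27, 14, 0, 0, -0.8, 0, 0, -18, 14, 0, 0, -0.8, 0, 0, 0, 0, 0, 0, 0, 0]'

```text
t: 27.52
ee_pos: [0.4937, 0.2193, 0.1278]
tool_rot: [-180.0, -0.1, 5.0]
wrist_force: [0.4, 0.5, -0.6]
finger_gap: 0.0349
```

```bash
python3 plan.py 494 223 90 4.7 0 45
```

```text
t 27.52 pos [493.7 219.3 127.8] rot [-1.8e+02 -1.0e-01  5.0e+00] gap 34.9 F [ 0.4  0.5 -0.6]
0.5,-3.7,37.8,-0,-0.1,0.3,0
```

Emit:
arm_command --commands '[0, -3, 18, 0, 0, 0, 0, 0, 0, 16, 0, 0, 0, 0, 0, 0, 5, 0, 0, 0, 0, 0, 0, 2, 0, 0, 0, 0, 0, 0, 1, 0, 0, 0, 0]'

```text
t: 28.15
ee_pos: [0.495, 0.2208, 0.0861]
tool_rot: [-180.0, -0.0, 4.8]
wrist_force: [-3.2, -0.1, 3.8]
finger_gap: 0.0345
```

Emit:
arm_command --commands '[0, 0, 2, 0, 0, 0, 0, 0, 0, 1, 0, 0, 0, 0]'

```text
t: 28.4
ee_pos: [0.4959, 0.2208, 0.0862]
tool_rot: [-180.0, -0.0, 4.8]
wrist_force: [-0.7, 0.4, 1.9]
finger_gap: 0.0346
```

Contact; release.

Emit:
arm_command --commands '[0, 0, 0, 0, 0, 0, 0.6, 0, 0, 0, 0, 0, 0, 0.8, 0, 0, -15, 0, 0, 0, 1, 0, 0, -40, 0, 0, 0, 1, 0, 0, -30, 0, 0, 0, 1]'

```text
t: 29.02
ee_pos: [0.495, 0.2197, 0.1719]
tool_rot: [180.0, 0.3, 4.7]
wrist_force: [0.9, -0.1, 0.1]
finger_gap: 0.0857
```

```bash
python3 rl.py; python3 plan.py 518 -145 160 2.5 1 48;  python3 - <<'E'
from h import *
o=observe();f=grab_frame('wrist'); cv2.imwrite('pics/w15.png',f[:,:,::-1])
for r in mark_of('wrist','roll1_center'): print(r, at('wrist',r['location'],.02,o))
E
```

```text
(array([ 518.1, -145.5]), array([ 39.4, 142.7]), 1.7)
t 29.12 pos [496.9 220.3 174.5] rot [-1.8e+02 -1.0e-01  4.7e+00] gap 85.1 F [ 0.3  1.2 -0.1]
-1.1,45.7,1.8,-0,-0.1,0.3,1,-0.9,45.7,1.8,0,0,0.3,1,-0.7,45.7,1.8,0,0,0.3,1,-0.4,45.8,1.8,0,0,0.3,1,-0.2,45.7,1.8,0,0,0.3,1
0.1,45.8,1.8,0,0,0.3,1,0.3,45.7,1.8,0,0,0.3,1,0.6,45.8,1.8,0,0,0.3,1
{'location': [170.0, 256.0], 'score': 0.98} [0.48480946 0.31936909 0.02      ]
```

View pics/w15.png

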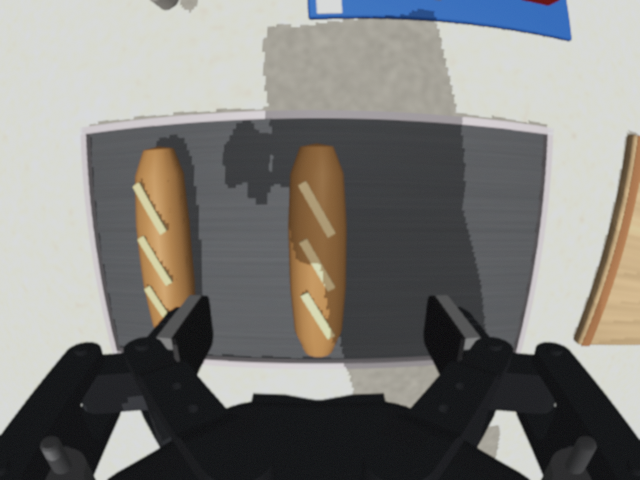

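Both rolls lie straight at (165,245) and (318,250). Third roll.

Emit:
arm_command --commands '[-1, 46, 0, 0, 0, 0.3, 1, -1, 46, 0, 0, 0, 0.3, 1, -1, 46, 0, 0, 0, 0.3, 1, 0, 46, 0, 0, 0, 0.3, 1, 0, 46, 0, 0, 0, 0.3, 1]'

```text
t: 29.85
ee_pos: [0.5041, -0.0133, 0.1627]
tool_rot: [-179.9, 1.0, 3.6]
wrist_force: [0.0, 0.4, -0.4]
finger_gap: 0.0854
```

Emit:
arm_command --commands '[0, 46, 2, 0, 0, 0.3, 1, 0, 46, 2, 0, 0, 0.3, 1, 0, 38, 2, 0, 0, 0.3, 1, 0, 0, 0, 0, 0, 0, 1]'

```text
t: 30.35
ee_pos: [0.5076, -0.1489, 0.1496]
tool_rot: [-179.7, 1.6, 2.4]
wrist_force: [1.0, 0.2, -0.3]
finger_gap: 0.0851
```

```bash
python3 plan.py 518 -145 92 2.5 1 45;  python3 - <<'E'
from h import *
o=observe();f=grab_frame('wrist'); cv2.imwrite('pics/w16.png',f[:,:,::-1])
for r in mark_of('wrist','roll1_center'): print(r, at('wrist',r['location'],.028,o))
E
```

```text
t 30.35 pos [ 507.6 -148.9  149.6] rot [-179.7    1.6    2.4] gap 85.1 F [ 1.   0.2 -0.3]
6.1,-1.6,28.7,-0.3,1.6,-0.1,1,5.3,-1.7,28.8,0,0,-0.1,1
```

View pics/w16.png

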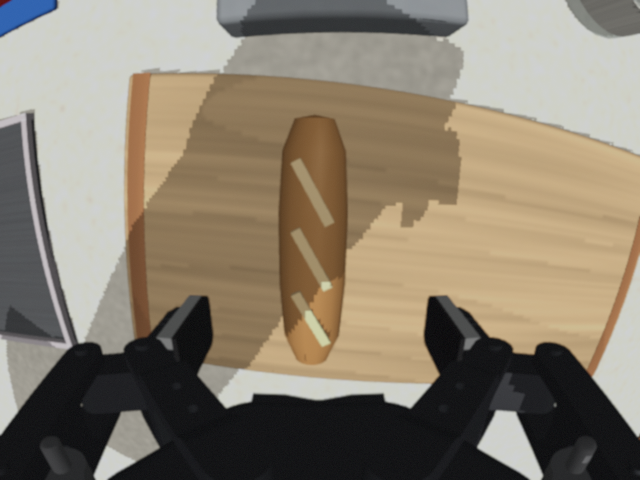

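Emit:
arm_command --commands '[6, -2, 26, 0, 1.6, 0, 1, 4, -1, 24, 0, 0, 0, 1, 0, 0, 5, 0, 0, 0, 1, 0, 0, 0, 0, 0, 0, 1]'

```text
t: 30.95
ee_pos: [0.5157, -0.1377, 0.092]
tool_rot: [-179.5, 0.1, 2.8]
wrist_force: [-0.5, -0.6, -0.7]
finger_gap: 0.0855
```

```bash
python3 plan.py 517 -145 92 2.5 1 45;  python3 - <<'E'
from h import *
o=observe();f=grab_frame('wrist'); cv2.imwrite('pics/w17.png',f[:,:,::-1])
E
```

```text
t 30.95 pos [ 515.7 -137.7   92. ] rot [-1.795e+02  1.000e-01  2.800e+00] gap 85.5 F [-0.5 -0.6 -0.7]
1,7.3,-0,-0.5,0.1,0.3,1
```

View pics/w17.png

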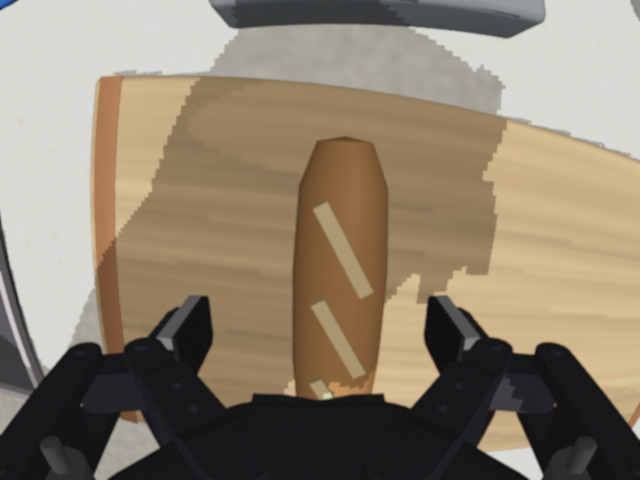

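Emit:
arm_command --commands '[0, 7, 1, -0.5, 0, 1, 1, 0, 0, 0, 0, 0, 0, 0, 0, 0, 0, 0, 0, 0, 0, 0, 0, 0, 0, 0, 0, 0, 0, 0, 0, 0, 0, 0, 0]'

```text
t: 31.62
ee_pos: [0.5177, -0.1461, 0.0944]
tool_rot: [179.8, -0.1, 1.7]
wrist_force: [-0.4, 0.8, -0.8]
finger_gap: 0.0347
```

Emit:
arm_command --commands '[0, 0, 0, 0, 0, 0, 0, 0, 0, -5, 0, 0, 0, 0, 0, 0, -25, 0, 0, 0, 0, 0, 0, -35, 0, 0, 0, 0]'

```text
t: 32.12
ee_pos: [0.5147, -0.1445, 0.1567]
tool_rot: [-179.9, 0.4, 1.7]
wrist_force: [0.6, 0.4, 0.1]
finger_gap: 0.0349
```

```bash
python3 plan.py 502 123 150 4.7 0 45;  python3 - <<'E'
from h import *
o=observe();f=grab_frame('wrist'); cv2.imwrite('pics/w18.png',f[:,:,::-1])
E
```

```text
t 32.12 pos [ 514.7 -144.5  156.7] rot [-179.9    0.4    1.7] gap 34.9 F [0.6 0.4 0.1]
-0.8,-44.6,1.2,-0.1,0.4,-0.5,0,-0.4,-44.6,1.1,0,0,-0.5,0,0,-44.7,1.1,0,0,-0.5,0,0.4,-44.6,1.1,0,0,-0.5,0,0.8,-44.6,1.2,0,0,-0.5,0
1.2,-44.7,1.1,0,0,-0.5,0
```

View pics/w18.png

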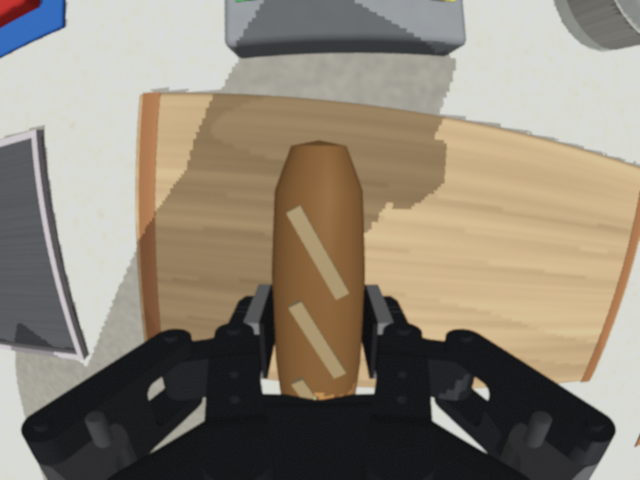

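Emit:
arm_command --commands '[-1, -45, 0, 0, 0.4, -0.5, 0, 0, -45, 0, 0, 0, -0.5, 0, 0, -45, 0, 0, 0, -0.5, 0, 0, -45, 3, 0, 0, -0.5, 0, 0, -43, 5, 0, 0, -0.5, 0]'

```text
t: 32.8
ee_pos: [0.5081, 0.0797, 0.1562]
tool_rot: [179.6, -1.0, 3.9]
wrist_force: [0.3, 0.1, -1.7]
finger_gap: 0.0349
```

Emit:
arm_command --commands '[0, -33, 12, 0, 0, -0.5, 0, 0, 0, 0, 0, 0, 0, 0]'

```text
t: 33.05
ee_pos: [0.5048, 0.1161, 0.143]
tool_rot: [179.6, -1.0, 4.7]
wrist_force: [-0.6, -0.3, -1.2]
finger_gap: 0.0352
```

```bash
python3 plan.py 502 123 110 4.7 0 45
```

```text
t 33.05 pos [504.8 116.1 143. ] rot [179.6  -1.    4.7] gap 35.2 F [-0.6 -0.3 -1.2]
-2.7,-7.3,32.9,0.4,-1,0,0
```

Emit:
arm_command --commands '[-2, -5, 20, 0.4, -1, 0, 0, 0, 0, 18, 0, 0, 0, 0, 0, 0, 10, 0, 0, 0, 0, 0, 0, 3, 0, 0, 0, 0, 0, 0, 2, 0, 0, 0, 0]'

```text
t: 33.67
ee_pos: [0.5047, 0.1186, 0.0893]
tool_rot: [180.0, -0.2, 4.6]
wrist_force: [0.4, -1.2, -0.9]
finger_gap: 0.0351
```

Emit:
arm_command --commands '[0, 0, 2, 0, 0, 0, 0, 0, 0, 1, 0, 0, 0, 0]'

```text
t: 33.92
ee_pos: [0.5053, 0.1183, 0.0869]
tool_rot: [180.0, -0.3, 4.6]
wrist_force: [-0.8, -0.1, -0.3]
finger_gap: 0.0346
```

Emit:
arm_command --commands '[0, 0, 2, 0, 0, 0, 0, 0, 0, 1, 0, 0, 0, 0]'

```text
t: 34.17
ee_pos: [0.5058, 0.1184, 0.086]
tool_rot: [179.9, -0.2, 4.6]
wrist_force: [-3.6, -0.1, 6.3]
finger_gap: 0.035
```

Emit:
arm_command --commands '[0, 0, -1, 0, 0, 0, 0.5, 0, 0, 0, 0, 0, 0, 0.8, 0, 0, -15, 0, 0, 0, 1, 0, 0, -40, 0, 0, 0, 1, 0, 0, -40, 0, 0, 0, 1]'

```text
t: 34.8
ee_pos: [0.5042, 0.1185, 0.1835]
tool_rot: [180.0, 0.1, 4.6]
wrist_force: [-0.6, 0.8, -0.4]
finger_gap: 0.0855
```

```bash
python3 - <<'E'
from h import *
o=observe();f=grab_frame('wrist'); cv2.imwrite('pics/w19.png',f[:,:,::-1])
f=grab_frame('top'); cv2.imwrite('pics/t3.png',cv2.resize(f[150:350,150:420,::-1],(800,593)))
E
```

```text
(no output)
```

View pics/w19.png

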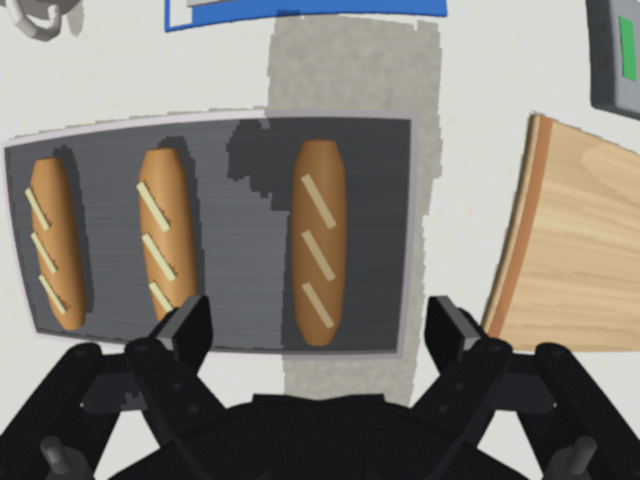

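View pics/t3.png

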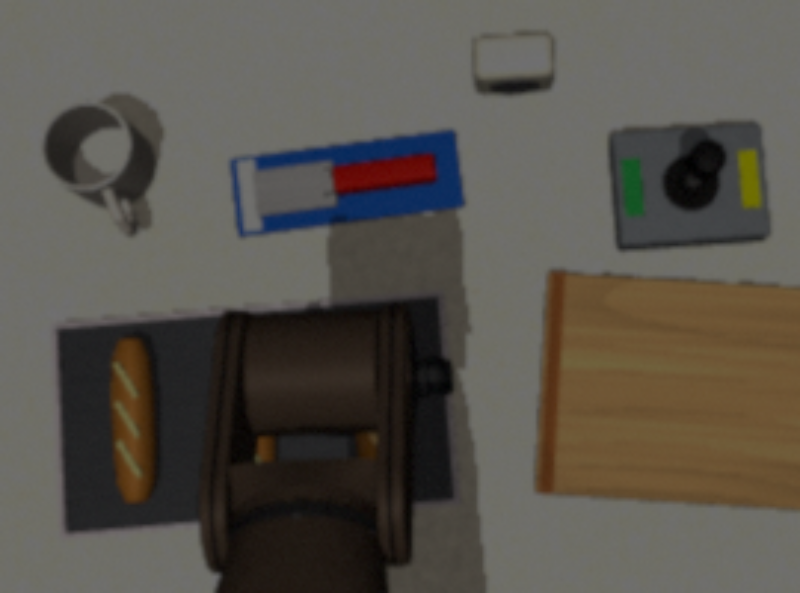

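```bash
python3 plan.py 686 -153 245 3.5 1 50
```

```text
t 34.9 pos [507.4 118.7 188.1] rot [179.9  -0.6   4.6] gap 85.3 F [ 1.9 -0.3  0.1]
22.4,40.8,-7.9,0.1,-0.6,0.2,1,22.4,40.7,-8.2,0,0,0.2,1,22.6,40.6,-8.1,0,0,0.2,1,22.7,40.5,-8.2,0,0,0.2,1,22.9,40.4,-8.1,0,0,0.2,1
23,40.4,-8.2,0,0,0.2,1,23.1,40.2,-8.1,0,0,0.2,1
```

Emit:
arm_command --commands '[12, 41, -20, 0, -0.6, 0.2, 1, 22, 41, -20, 0, 0, 0.2, 1, 22, 41, -15, 0, 0, 0.2, 1, 23, 41, -8, 0, 0, 0.2, 1, 23, 41, -4, 0, 0, 0.2, 1]'

```text
t: 35.52
ee_pos: [0.6253, -0.0804, 0.2588]
tool_rot: [179.9, -0.0, 4.0]
wrist_force: [1.1, 0.6, 0.5]
finger_gap: 0.0855
```

```bash
python3 plan.py 686 -153 245 3.5 1 50
```

```text
t 35.52 pos [625.3 -80.4 258.8] rot [179.9  -0.    4. ] gap 85.5 F [1.1 0.6 0.5]
27.8,38.3,7,0.1,-0,0.2,1,27.8,38.2,6.9,0,0,0.2,1
```

Emit:
arm_command --commands '[28, 38, 6, 0, 0, 0.2, 1, 27, 30, 6, 0, 0, 0.2, 1, 0, 0, 0, 0, 0, 0, 1]'

```text
t: 35.9
ee_pos: [0.6872, -0.1501, 0.2469]
tool_rot: [179.9, -0.1, 3.3]
wrist_force: [-0.3, 0.4, -0.1]
finger_gap: 0.0857
```

```bash
python3 plan.py 686 -153 164 3.5 1 50; python3 rl.py; python3 - <<'E'
from h import *
o=observe();f=grab_frame('wrist'); cv2.imwrite('pics/w20.png',f[:,:,::-1])
for r in mark_of('wrist','stick_knob'): print(r, at('wrist',r['location'],.13,o))
c=np.array([.494,.223]);th=np.radians(4.7);Rm=np.array([[np.cos(th),np.sin(th)],[-np.sin(th),np.cos(th)]])
import rl
for q in rl.find((160,235,310,335),.02): print(Rm@(q[0]/1000-c),q[2]-4.7,q[1])
E
```

```text
t 35.9 pos [ 687.2 -150.1  246.9] rot [ 1.799e+02 -1.000e-01  3.300e+00] gap 85.7 F [-0.3  0.4 -0.1]
-0.8,1.3,41.5,0.1,-0.1,-0.1,1,-0.6,1.5,41.4,0,0,-0.1,1
sheet (array([504.9, 119.1]), array([ 34.7, 138.8]), 3.6)
sheet (array([488. , 324.5]), array([ 35.3, 138.2]), 2.0)
sheet (array([495.1, 222. ]), array([ 35.3, 139. ]), 4.0)
{'location': [329.5, 275.7], 'score': 0.98} [ 0.68351159 -0.15360182  0.13      ]
{'location': [27.2, 352.2], 'score': 0.39} [0.60013955 0.07277156 0.13      ]
[ 0.00234174 -0.10454342] -1.1 [ 34.7 138.4]
[0.00229597 0.10115201] -2.7 [ 35.3 138. ]
[ 0.00098978 -0.00138576] -0.7000000000000002 [ 35.3 138.8]
```

View pics/w20.png

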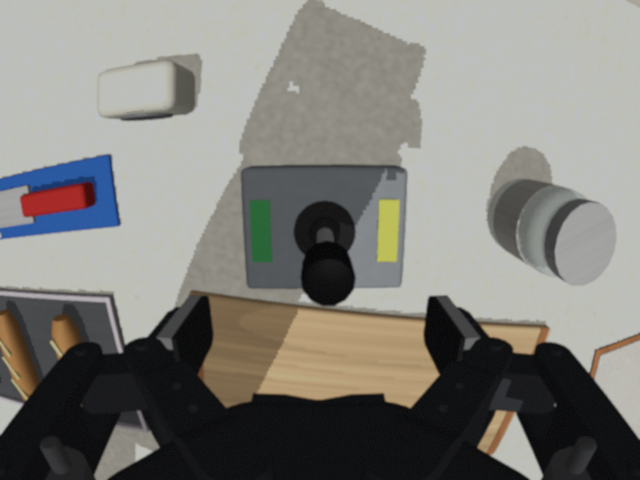

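Emit:
arm_command --commands '[-1, 2, 30, 0, 0, 0, 1, 0, 0, 30, 0, 0, 0, 1, 0, 0, 22, 0, 0, 0, 0.5, 0, 0, 0, 0, 0, 0, 0.5]'

```text
t: 36.65
ee_pos: [0.6849, -0.1453, 0.168]
tool_rot: [179.8, -0.4, 3.8]
wrist_force: [-0.2, 0.1, 0.2]
finger_gap: 0.0517
```

```bash
python3 plan.py 686 -122 165 3.5 0.4; python3 - <<'E'
from h import *
f=grab_frame('scene'); cv2.imwrite('pics/s5.png',cv2.resize(f[200:320,160:310,::-1],(750,600)))
E
```

```text
t 36.65 pos [ 684.9 -145.3  168. ] rot [179.8  -0.4   3.8] gap 51.7 F [-0.2  0.1  0.2]
2.6,-23.1,3,0.2,-0.4,0.3,0.4
```

View pics/s5.png

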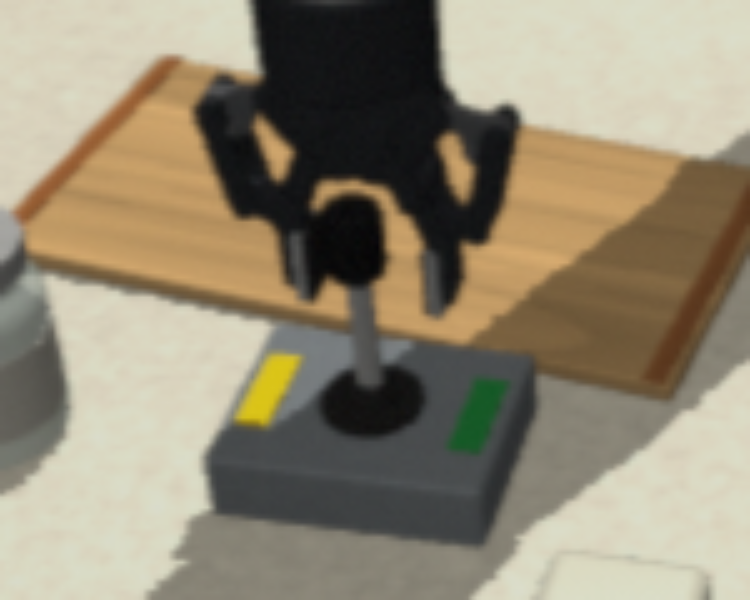

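Emit:
arm_command --commands '[1, -8, 2, 0, 0, 0, 0.4, 1, -8, 0, 0, 0, 0, 0.4, 0, -8, 0, 0, 0, 0, 0.4, 0, -3, 0, 0, 0, 0, 0.4, 0, 0, 0, 0, 0, 0, 0.4]'

```text
t: 37.33
ee_pos: [0.687, -0.1244, 0.1703]
tool_rot: [178.5, -0.8, 4.1]
wrist_force: [0.5, -3.3, -1.7]
finger_gap: 0.0343
```

```bash
python3 plan.py 686 -121 165 3.5 0.4; python3 - <<'E'
from h import *
f=grab_frame('scene'); cv2.imwrite('pics/s6.png',cv2.resize(f[200:320,160:310,::-1],(750,600)))
E
```

```text
t 37.33 pos [ 687.  -124.4  170.3] rot [178.5  -0.8   4.1] gap 34.3 F [ 0.5 -3.3 -1.7]
-0.8,-3.6,5.2,1.5,-0.8,0.5,0.4
```

View pics/s6.png

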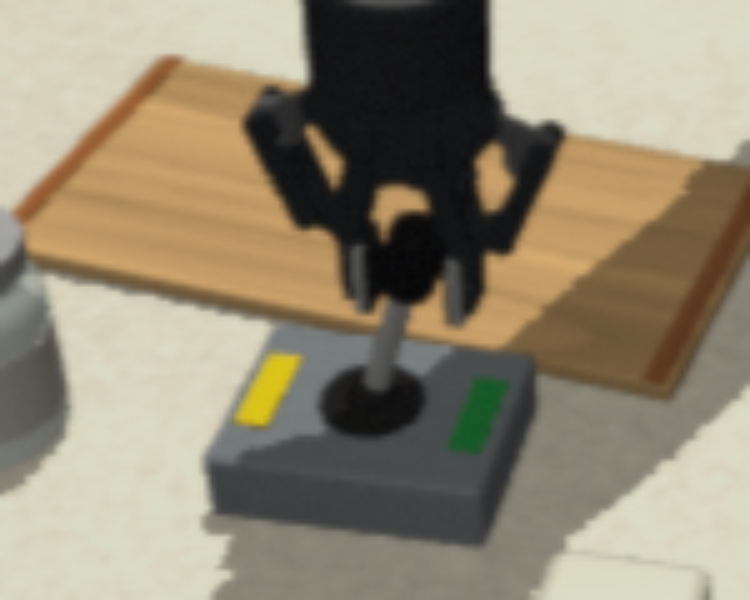

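Emit:
arm_command --commands '[0, -6, 4, 1.5, -0.8, 0.5, 0.4, 0, -5, 0, 0, 0, 0, 0.4, 0, -1, 0, 0, 0, 0, 0.4, 0, 0, 0, 0, 0, 0, 0.4]'

```text
t: 37.88
ee_pos: [0.6881, -0.1245, 0.1703]
tool_rot: [178.1, -0.5, 3.8]
wrist_force: [-0.1, -4.2, -2.6]
finger_gap: 0.0345
```

```bash
python3 plan.py 686 -115 165 3.5 0.4; python3 - <<'E'
from h import *
f=grab_frame('scene'); cv2.imwrite('pics/s7.png',cv2.resize(f[200:320,160:310,::-1],(750,600)))
E
```

```text
t 37.88 pos [ 688.1 -124.5  170.3] rot [178.1  -0.5   3.8] gap 34.5 F [-0.1 -4.2 -2.6]
-1.5,-9.8,4.9,1.9,-0.5,0.3,0.4
```

View pics/s7.png

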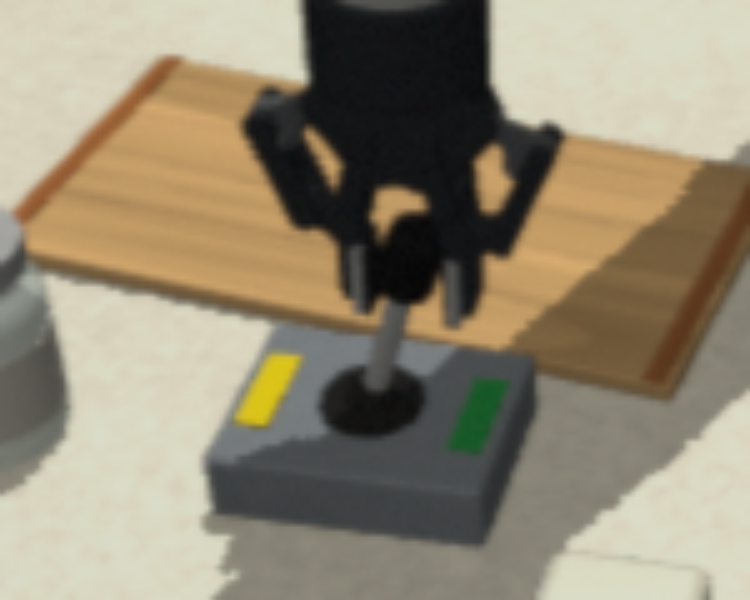

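Emit:
arm_command --commands '[0, -10, 0, 0, 0, 0, 0.4, 0, -8, 0, 0, 0, 0, 0.4, 0, -6, 0, 0, 0, 0, 0.4]'

```text
t: 38.3
ee_pos: [0.6862, -0.1149, 0.168]
tool_rot: [175.9, -0.5, 4.3]
wrist_force: [0.9, -15.8, -4.5]
finger_gap: 0.034
```

Emit:
arm_command --commands '[0, 0, 0, 0, 0, 0, 0.4]'

```text
t: 38.42
ee_pos: [0.6865, -0.1172, 0.1686]
tool_rot: [175.6, -0.5, 4.4]
wrist_force: [0.5, -4.9, -0.5]
finger_gap: 0.0341
```

```bash
python3 - <<'E'
from h import *
f=grab_frame('scene'); cv2.imwrite('pics/s8.png',cv2.resize(f[200:320,160:310,::-1],(750,600)))
print(observe()['wrist_force'],observe()['ee_pos'])
E
```

```text
[ 0.44976932 -6.81146671 -1.4933994 ] [ 0.68646068 -0.11707934  0.16860636]
```

View pics/s8.png

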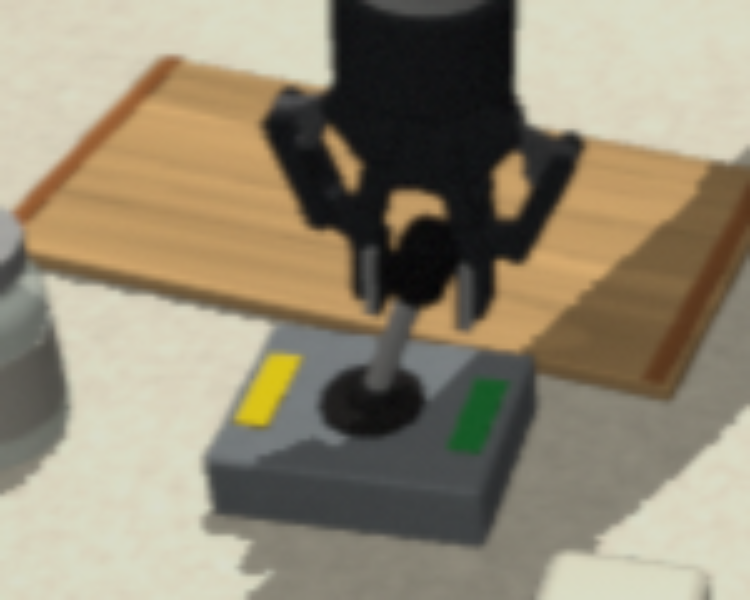

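```bash
python3 - <<'E'
from h import *
b=np.array([.6865,-.1526,.04]);yx=np.array([np.cos(np.radians(93.5)),np.sin(np.radians(93.5)),0])
for t in (-.4,0,.25,.3,.35,.4,.45,.5):
    p=b+.09*(np.sin(t)*yx+np.cos(t)*np.array([0,0,1])); q=proj('scene',p); print(t,q,(q-[160,200])*5)
print((proj('scene',b)-[160,200])*5)
E
```

```text
-0.4 [215.49754626 249.06749027] [277.48773131 245.33745137]
0 [230.56076349 248.2716568 ] [352.80381743 241.35828402]
0.25 [240.53158601 250.44609649] [402.65793003 252.23048244]
0.3 [242.49722146 251.11719506] [412.48610732 255.58597528]
0.35 [244.43996251 251.86296774] [422.19981256 259.31483872]
0.4 [246.35420552 252.68117471] [431.77102762 263.40587355]
0.45 [248.23445414 253.56934311] [441.17227071 267.84671555]
0.5 [250.07534097 254.52477825] [450.37670485 272.62389127]
[371.14765364 398.1714373 ]
```

Emit:
arm_command --commands '[0, -1, 0, 0, 0, 0, 0.4, 0, 0, 0, 0, 0, 0, 0.4, 0, -1, 0, 0, 0, 0, 0.4, 0, 0, 0, 0, 0, 0, 0.4, 0, 0, 0, 0, 0, 0, 0.4]'

```text
t: 39.1
ee_pos: [0.6862, -0.1181, 0.1688]
tool_rot: [175.2, -0.5, 4.4]
wrist_force: [0.5, -4.4, -1.7]
finger_gap: 0.0346
```

Emit:
arm_command --commands '[0, -1, 0, 0, 0, 0, 0.4, 0, 0, 0, 0, 0, 0, 0.4, 0, -1, 0, 0, 0, 0, 0.4, 0, 0, 0, 0, 0, 0, 0.4, 0, 0, 0, 0, 0, 0, 0.4]'

```text
t: 39.72
ee_pos: [0.6859, -0.1174, 0.1685]
tool_rot: [174.8, -0.5, 4.5]
wrist_force: [0.1, -4.7, -2.4]
finger_gap: 0.0345
```

Emit:
arm_command --commands '[0, -1, 0, 0, 0, 0, 0.4, 0, 0, 0, 0, 0, 0, 0.4, 0, -1, 0, 0, 0, 0, 0.4, 0, 0, 0, 0, 0, 0, 0.4, 0, 0, 0, 0, 0, 0, 0.4]'

```text
t: 40.35
ee_pos: [0.6857, -0.1168, 0.1683]
tool_rot: [174.5, -0.5, 4.6]
wrist_force: [0.6, -4.2, -1.5]
finger_gap: 0.0339
```

```bash
python3 - <<'E'
from h import *
f=grab_frame('scene'); cv2.imwrite('pics/s9.png',cv2.resize(f[200:320,160:310,::-1],(750,600)))
print(observe()['wrist_force'],observe()['ee_pos'])
E
```

```text
[-0.09719747 -4.22397159 -2.48513495] [ 0.68571718 -0.11674542  0.16833496]
```

View pics/s9.png

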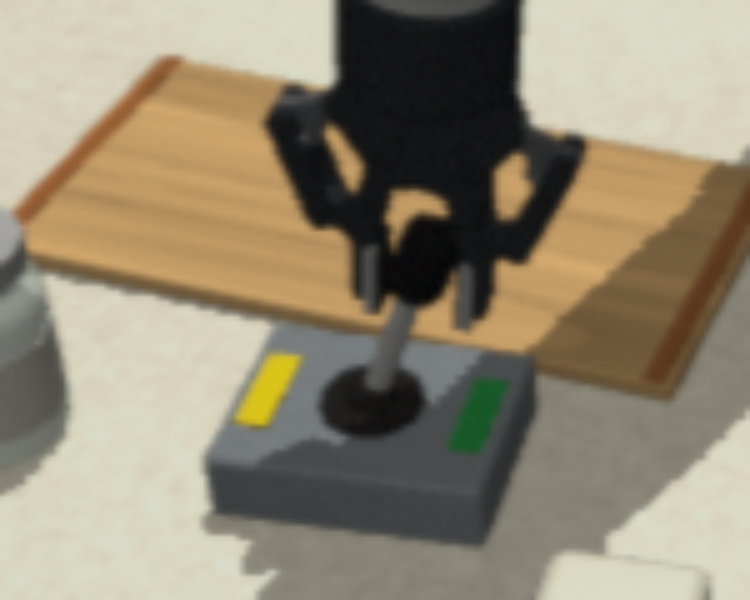

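Still at about 0.37 rad after 2 s of holding. Let it return and back off.

Emit:
arm_command --commands '[0, 12, 0, 2, 0, 0, 0.4, 0, 12, 0, 2, 0, 0, 0.5, 0, 9, 0, 1.5, 0, 0, 0.8, 0, 0, 0, 0, 0, 0, 1, 0, 0, -20, 0, 0, 0, 1]'

```text
t: 41.02
ee_pos: [0.6883, -0.1453, 0.1908]
tool_rot: [-179.3, -0.5, 4.7]
wrist_force: [-0.3, 0.4, -0.5]
finger_gap: 0.0852
```

Emit:
arm_command --commands '[0, 0, -40, 0, 0, 0, 1, 0, 0, -40, 0, 0, 0, 1, -30, 0, -20, 0, 0, 0, 1, 0, 0, 0, 0, 0, 0, 1]'

```text
t: 41.52
ee_pos: [0.6586, -0.146, 0.3024]
tool_rot: [-179.5, -1.0, 4.8]
wrist_force: [0.1, -0.2, -0.2]
finger_gap: 0.0857
```

```bash
python3 - <<'E'
from h import *
import rl
print(observe()['wrist_force'],observe()['ee_pos'],observe()['t'])
f=grab_frame('scene'); cv2.imwrite('pics/s10.png',f[:,:,::-1])
f=grab_frame('top'); cv2.imwrite('pics/t10.png',f[:,:,::-1])
c=np.array([.494,.223]);th=np.radians(4.7);Rm=np.array([[np.cos(th),np.sin(th)],[-np.sin(th),np.cos(th)]])
for q in rl.find((160,235,310,335),.02,f): print(Rm@(q[0]/1000-c),q[2]-4.7,q[1])
for r in mark_of('top','scraper_mid'): print(r['score'],at('top',r['location'],.017))
print([rl.rect(k,.028) for k in blob(f,(0,150,60),(8,255,255),(200,170,330,240))][:1])
E
```

```text
[ 0.12047382 -0.16326257 -0.15090408] [ 0.65864069 -0.14601104  0.30241172] 41.525
[ 0.00213422 -0.10462669] -0.7000000000000002 [ 34.8 138.8]
[0.00229597 0.10115201] -2.7 [ 35.3 138. ]
[ 0.00098159 -0.00148542] -0.8000000000000003 [ 35.5 138.8]
0.56 [0.68960126 0.14824688 0.017     ]
[(array([697.9, 111.6]), array([18.8, 85.3]), -82.0)]
```

View pics/s10.png

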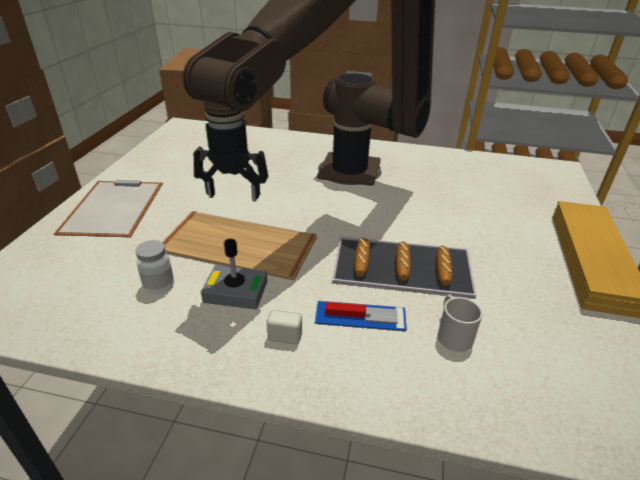

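View pics/t10.png

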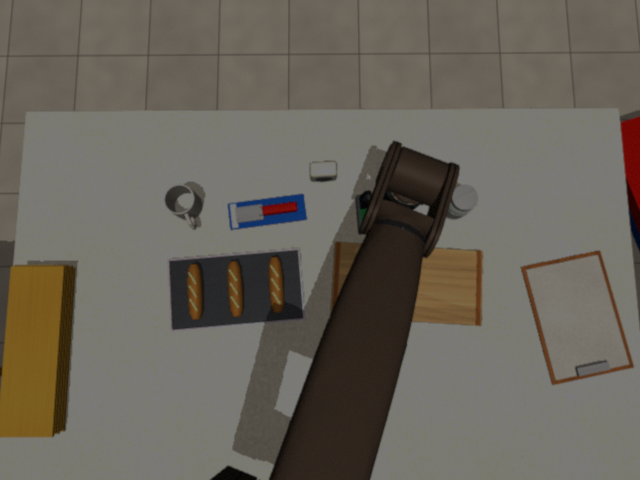

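All in place: the scene view shows the stick upright at (231,248), three rolls on the sheet, the scraper on the pad, and the arm clear of everything. Handing in.

```bash
python3 -c "
from cell import *
print(finish_job())"
```

```text
the job is handed in; nothing more can be done
None
```

The job is handed in at about t = 41.5 s, and every step looked done in my last checks; no verdict is reported.

- **Unlock:** I held the joystick to yellow for about 2 s at roughly 0.4 rad, judged from the knob in the picture and 4–5 N at the wrist. It was back upright in later pictures.
- **Scraper:** It lies flat along the middle of the blue pad with the blade at the white stripe. The grip point and the handle's direction put its middle within a few mm of the pad centre. The last network reading put it about 5 mm off, still well within tolerance.
- **Rolls:** Three were on the board, and one was knocked aside during the run; I found it again and picked it up first. They now lie at about -105, -1 and +101 mm along the sheet's long axis. They are within 3 mm of its centre line and within 3° of its short sides.
- **Send-off:** The first push to green stalled at about 0.3 rad, and a harder push gave a brief force of about 16 N. I then held it at about 0.37 rad for 2 s. The stick was upright again afterwards.
- **Bystanders:** The jar, mug and timer showed no visible movement.
- **Arm:** It ended clear of everything, with near-zero wrist force.

No check failed at the end.

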